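# Load the blank die and latch its guard

## Task

Swing the clear guard of the die up and over until it stays open by itself, then put every blank that lies on the mat flat, fully home, into the die cavity of its own outline. With all of them in, swing the guard back down until it is fully shut, and only then turn the latch clockwise as far as it goes to hold it; leave the tape, marker and pen behind the die where they are.

Things in the scene. Friction and masses are not known exactly. Their poses are not given: they have to be found in the camera images.
- round_blank_centre (a point): Centre (half-way up) of the round blank, a white disc 60 mm across and 30 mm tall, 0.1 kg, flat top and bottom, z axis upward; it starts lying flat on the black mat (2 mm thick). May be absent.
- square_blank_centre (a point): Centre (half-way up) of the square blank, a white square block 54 x 54 mm and 30 mm tall, 0.1 kg, flat top and bottom, z axis upward; it starts lying flat on the black mat (2 mm thick). May be absent.
- oblong_blank_centre (a point): Centre (half-way up) of the oblong blank, a white block 75 mm long (its x axis) by 40 mm wide (its y axis) and 30 mm tall, 0.1 kg, flat top and bottom, z axis upward; it starts lying flat on the black mat (2 mm thick). May be absent.
- round_blank: The same round blank: origin at the centre of its underside, axes as at its centre.
- square_blank: The same square blank: origin at the centre of its underside, axes as at its centre.
- oblong_blank: The same oblong blank: origin at the centre of its underside, axes as at its centre.
- pocket_round (a point): Centre of the floor of the round cavity, 64 mm across, at the +y end of the die plate. The cavity is 10 mm deep with a small chamfer; its floor is 14 mm and the plate's top 24 mm above the worktop, so a seated blank sticks out 20 mm. x points to the hinge side, y along the row of cavities (95 mm apart), z up.
- pocket_square (a point): Centre of the floor of the square cavity, 58 x 58 mm, at the -y end of the die plate. The cavity is 10 mm deep with a small chamfer; its floor is 14 mm and the plate's top 24 mm above the worktop, so a seated blank sticks out 20 mm. x points to the hinge side, y along the row of cavities (95 mm apart), z up.
- pocket_oblong (a point): Centre of the floor of the oblong cavity, 79 mm along x by 44 mm along y, in the middle of the die plate. The cavity is 10 mm deep with a small chamfer; its floor is 14 mm and the plate's top 24 mm above the worktop, so a seated blank sticks out 20 mm. x points to the hinge side, y along the row of cavities (95 mm apart), z up.
- die: The fixed die plate, painted grey, 120 mm (x) by 290 mm (y) by 24 mm tall, origin under its centre on the worktop; the guard's hinge is along its far edge (+x), a latch at its near left corner.
- guard_hinge (a point): Middle of the guard's hinge line, which runs along the die's y axis 56 mm above the worktop. It belongs to the die. The open guard's tab stands about 185 mm above the worktop, close to the front of a wall cabinet whose underside is some 0.57 m above it: a hand there should lean back towards the robot (about 0.6 rad) and not be lifted straight up.
- guard (a joint): Angle of the clear guard, 0.25 kg: 0 lies flat over the cavities, 1.8 rad is fully open, leaning back on its stop behind the hinge. No spring and little friction: it falls shut below about 1.57 rad and falls open, and stays, beyond.
- guard_tab (a point): Grip point in the black tab at the middle of the guard's free edge, 132 mm from the hinge line. The tab is 24 mm wide along the hinge direction (the die's y), 10 to 13 mm thick, sticks out 40 mm from the guard's edge and ends 10 mm beyond this point; pinched across its 24 mm width it can pivot between the fingers. When shut the tab lies level, 56 mm above the worktop.
- latch (a joint): Turn latch: about 0 its tongue lies along the guard's edge (clear of the guard; it starts between 0 and 0.25), 1.57 rad is its stop, with the tongue over the guard. Grows clockwise seen from above; stays where it is left (friction 0.03 N m).
- latch_grip (a point): Centre of the latch's bar grip, on its upright turning axis, 83 mm above the worktop. The black bar is 44 mm long (this point's y axis, which turns with it), 10 mm thick (its x axis) and 26 mm tall; it passes 10 mm above the shut guard.
- mat: Fixed black rubber mat, 130 x 275 x 2 mm, on which the blanks start; origin under its centre.
- tape_roll: Bystander: roll of brown tape, 92 mm, behind the work.
- marker_2: Bystander: white marker with a blue cap, 124 mm, behind the work on the left.
- pen_blue: Bystander: dark pen, 145 mm, behind the work on the right.
Mind the look-alikes: they are no part of the job. What is shaped like the square_blank but green or pink is not meant. What is shaped like the round_blank but orange is not meant.

How it is judged:
On the way, in this order (a step that is already met when the one before it is completed fails the run):
1. the guard stands open by itself, past its balance point, not touched by the robot (value of joint guard above 1.68 rad and contact force between guard and anything else below 0.1 N), for 0.4 s.
2. every blank present lies fully home in the cavity of its outline, let go, with the guard still open (horizontal distance between round_blank_centre and pocket_round below 0.005 m and z of round_blank_centre in the frame of pocket_round below 0.0175 m and angle between each of round_blank_centre, square_blank_centre, oblong_blank_centre's own z axis and vertical below 0.06 rad and horizontal distance between square_blank_centre and pocket_square below 0.005 m and z of square_blank_centre in the frame of pocket_square below 0.0175 m and horizontal distance between oblong_blank_centre and pocket_oblong below 0.005 m and z of oblong_blank_centre in the frame of pocket_oblong below 0.0175 m and value of joint guard above 1.6 rad and contact force between the fingers and round_blank below 0.1 N and contact force between the fingers and square_blank below 0.1 N and contact force between the fingers and oblong_blank below 0.1 N), for 0.2 s.
3. the guard is fully shut over the blanks, the latch not yet turned (horizontal distance between round_blank_centre and pocket_round below 0.005 m and z of round_blank_centre in the frame of pocket_round below 0.0175 m and angle between each of round_blank_centre, square_blank_centre, oblong_blank_centre's own z axis and vertical below 0.06 rad and horizontal distance between square_blank_centre and pocket_square below 0.005 m and z of square_blank_centre in the frame of pocket_square below 0.0175 m and horizontal distance between oblong_blank_centre and pocket_oblong below 0.005 m and z of oblong_blank_centre in the frame of pocket_oblong below 0.0175 m and value of joint guard below 0.06 rad and value of joint latch below 0.7 rad), for 0.2 s.
4. the latch is turned over the shut guard (value of joint latch above 1.3 rad and value of joint guard below 0.06 rad), for 0.2 s.
At the end, for the whole second after the job is handed in: Every blank present lies at rest in the cavity of its own outline (centre within 5 mm, on the cavity floor within 2.5 mm, tilted less than 0.06 rad), the guard is shut (below 0.06 rad) and the latch turned beyond 1.3 rad (all of step 4 and horizontal distance between round_blank_centre and pocket_round below 0.005 m and z of round_blank_centre in the frame of pocket_round below 0.0175 m and angle between each of round_blank_centre, square_blank_centre, oblong_blank_centre's own z axis and vertical below 0.06 rad and horizontal distance between square_blank_centre and pocket_square below 0.005 m and z of square_blank_centre in the frame of pocket_square below 0.0175 m and horizontal distance between oblong_blank_centre and pocket_oblong below 0.005 m and z of oblong_blank_centre in the frame of pocket_oblong below 0.0175 m and linear speed of each of round_blank, square_blank, oblong_blank below 0.02 m/s); the robot touches nothing.
It fails at once if a bystander (tape, marker or pen) is pushed more than 40 mm (distance of any of tape_roll, marker_2, pen_blue from where it was at the start of the episode above 0.04 m).
Of round_blank, square_blank, oblong_blank only 2 to 3 are there at a start; the rules pass over those that are not, and their reading is None.
At some moment in a run one of round_blank, square_blank, oblong_blank may be knocked a few centimetres aside while the robot is not near it.
Once in a run the grip may slacken for a moment while it holds something.
It also fails if it takes over 210 s, if anything falls off the work surface, if the arm or the gripper's body presses on something with over 40 N, if the wrist force passes 120 N, or if a joint passes its speed limit or range.

## Robot

A 6-joint arm with a two-finger parallel gripper is mounted at the origin on a cart in front of the work surface, level with it; the furniture and walls round the work are solid. World frame = base frame: x ahead of the robot, y to its left, z up, the work surface at z = 0. Lengths are in m, angles in rad, forces in N, time in s.
With the tool pointing down it reaches from about 0.375 to 0.9 m from the base axis. Payload 3.1 kg.
Tool frame: the origin (TCP) lies on the centre line of the jaws, within the pads' length; the fingertips stand 11 mm ahead of it and the grasp point (between the pads) lies 8 mm behind it; z points along the fingers, y is the direction in which the jaws open and shut (so a half turn about z gives the same grasp; the last joint's range is limited). The gripper opens to 87 mm and grips with 3 to 60 N. Pads are 19 mm wide; open, the fingers measure 117 mm over their backs; the gripper's body (75 mm by 190 mm) begins 51 mm behind the grasp point.
Start: joints at [1.153, 0.527, 1.433, -0, 1.181, -0.178], TCP at [0.148, 0.607, 0.234] pointing down, gripper open.
Joint ranges: [-3.08, 3.08], [-0.75, 2.2], [0.22, 2.44], [-1.43, 4.57], [0, 2.65], [-2.85, 2.85]. Speed limits (rad/s): [2.79, 2.79, 3.14, 3.14, 3.14, 3.14].

## Interface

Orientations are given as a unit quaternion [x, y, z, w].
In Python, from workcell import env gives the robot as it stands.
- The arm moves only by the tool drive_tool, never from a script. Its argument "deltas" is a list of rows, each a list of 3 entries, a list of its own where there are three numbers: the shift along the tool's x, y, z in mm, then the turn about the tool's z in degrees, then the finger opening in mm, from 0 to 87. A call has 1 to 12 rows; each row is the pose to reach, as a shift and turn from the pose commanded when the call began, along the tool's axes at that moment; what a row does not reach only later rows make up. A row lasts 1/12 s, in which the tool goes at most 41.7 mm and 7.16 degrees, less where a joint would pass 70% of its speed; a pose out of reach is approached as far as the arm can. A call with a gripper value outside its range is refused whole. The fingers move at their own pace and stop on an object; the grip force is fixed at half the most. Time passes only in rows, so rows that repeat a pose let the fingers close. It gives the time, the measured TCP pose, the force and the opening at its end, in the units of the state.
- env.sense(): the state, without advancing time (a new reading comes with each control period).
- env.camera(name): name is "side" or "top"; returns a dict with "pixels" (480x640x3 uint8, blue, green, red), "depth" (480x640 float32, m along the optical axis (not along the pixel's ray), 0 where there is no reading), "fx", "fy", "cx", "cy" (pixels), "position" and "attitude" of the camera in the world. Camera axes: x right, y down, z forward; pixel columns grow to the right and rows downward; lengths in m; the calibration is good to about 2 mm. A picture is of the moment at which its call begins.
- env.close_job(): hands the job in, once; it reports no verdict.
Trained networks look in the newest picture that a camera, given by its name, has taken for a name from the list of things; names that differ only in an ending like _2 or _b are one class to them, and where a whole thing is asked for, a point or a joint stands for the part that bears it (a point fixed in the world has none). Each returns a list of dicts, best first, with "score" (0 to 1); they miss things now and then, are a little off and sometimes report something else, mostly with a low value. They report only what shows in the picture. A call takes as long as a camera call. They do not tell look-alikes from the thing itself.
- env.silhouettes(camera, name): "mask" (480x640 bool, what is visible of it) and "location" ([column, row] in pixels, amid what is visible of it).
The state is a dict: "time_s": time; "joints": joint angles; "dq": joint speeds; "joint_torque": joint torques, N m; "tcp_pos": TCP position; "orientation": TCP orientation; "wrist_force": force on the tool from outside, world axes, zero at the start; "moment": the same for the moment, N m; "finger_gap": finger opening in m.
Only numpy, scipy, OpenCV 4.12 (cv2) and the standard library are available. Lean on these libraries where they do the work, as an engineer would, in place of code of your own. Each camera call takes 0.05 s, during which the arm holds its last target.

## Working session

There is one attempt and no reset: what is moved stays moved. The work goes in short steps, Python scripts to look and compute and a tool call to move; the robot and the scene stay as the last step left them, time stands still between calls to the robot, and variables do not carry over. Pictures are saved under pics/ and viewed, and the job is handed in when it is done.

Besides the shell and the picture viewer there is one more tool, called as a command line: name --argument value ..., lists and objects as JSON in quotes. drive_tool: Moves the arm, as the interface text tells. Its arguments: {"type":"object","properties":{"deltas":{"type":"array","items":{"type":"array"}}},"required":["deltas"]}

```bash
ls; mkdir -p pics; cat > h.py <<'E'
import numpy as np, cv2
from scipy.spatial.transform import Rotation as R
from workcell import env
def snap(name,fn=None):
    c=env.camera(name)
    if fn: cv2.imwrite('pics/'+fn,c['pixels'])
    return c
def cam_R(c):
    a=np.array(c['attitude'])
    return R.from_quat(a).as_matrix() if a.shape==(4,) else a
def pts(c,mask=None):
    d=c['depth']; v,u=np.nonzero((d>0)&(mask if mask is not None else True))
    z=d[v,u]; P=np.stack([(u-c['cx'])/c['fx']*z,(v-c['cy'])/c['fy']*z,z],1)
    return P@cam_R(c).T+np.array(c['position']),u,v
def proj(c,P):
    q=(np.atleast_2d(P)-np.array(c['position']))@cam_R(c)
    return np.stack([q[:,0]/q[:,2]*c['fx']+c['cx'],q[:,1]/q[:,2]*c['fy']+c['cy']],1)
def st():
    s=env.sense(); print({k:np.round(s[k],4).tolist() for k in s}); return s
E
python3 - <<'E'
from h import *
st()
for n in ('top','side'):
    c=snap(n,n+'0.png'); print(n,c['position'],c['attitude'],c['fx'],c['cx'],c['cy'])
E
```

```text
pics
{'time_s': 0.0, 'joints': [1.1525, 0.5285, 1.4339, -0.0, 1.1814, -0.1785], 'dq': [0.0017, 0.0012, -0.0019, 0.0017, -0.0009, 0.0012], 'joint_torque': [-0.0013, -44.0038, -17.6593, 0.0633, 0.0583, -0.0002], 'tcp_pos': [0.1481, 0.6065, 0.2326], 'orientation': [0.1196, 0.9928, -0.001, -0.0003], 'wrist_force': [0.7588, 0.2933, 0.7294], 'moment': [0.0047, -0.0559, 0.02], 'finger_gap': 0.0872}
top [-0.17847309  0.1814536   1.20363043] [-0.48710984  0.81172004 -0.27266766  0.17171756] 501.470702536138 317.6481563700726 239.87625541388525
side [0.56788917 0.86584388 0.82380884] [ 0.01538642  0.88402838 -0.46715609  0.00471855] 506.5026117137464 308.7272759003636 232.03080159812566
```

View pics/top0.png

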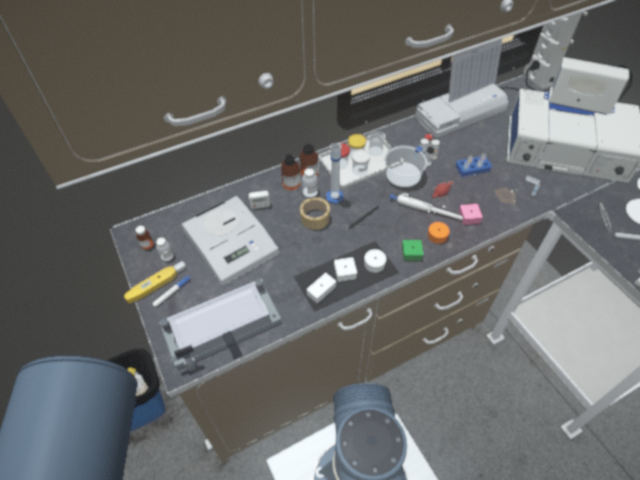

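View pics/side0.png

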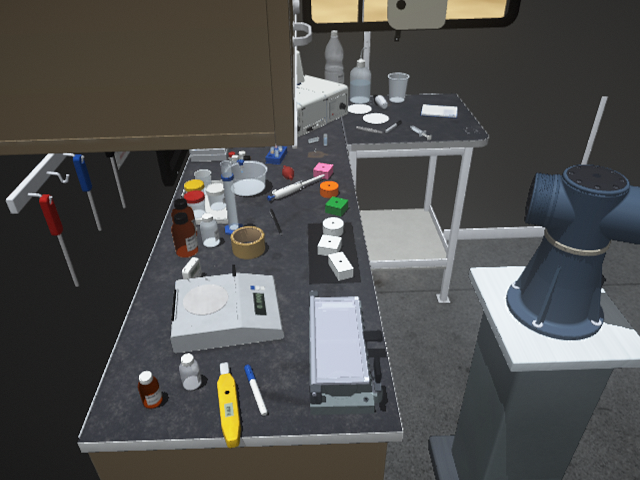

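Top view: die with guard shut at about (222,325), latch near (185,355), tab near (233,345). On the mat, the oblong is at (321,288), the square at (346,269) and the round at (375,261). The look-alikes (green, orange, pink) lie off the mat to the right.

```bash
cat > loc.py <<'E'
from h import *
def loc(n,name,zmin=-1,zmax=1,show=True):
    c=cams[n]
    r=env.silhouettes(n,name); out=[]
    for x in r[:4]:
        P,u,v=pts(c,x['mask'])
        if len(P)==0: print(n,name,x['score'],x['location'],'nodepth');continue
        print(n,name,round(x['score'],2),np.round(x['location'],0),len(P),'med',np.round(np.median(P,0),3),'z5,95',np.round(np.percentile(P[:,2],[5,95]),3))
    return r
cams={}
E
python3 - <<'E'
import loc
from loc import *
for n in ('top','side'):
    cams[n]=snap(n)
    for k in ['round_blank','square_blank','oblong_blank','die','guard','guard_tab','latch','mat','tape_roll','marker_2','pen_blue']:
        loc.loc(n,k)
    c=cams[n]; np.savez('c_%s.npz'%n,**{k:np.array(v) for k,v in c.items()})
    im=c['pixels']
    x0,y0,x1,y1=(140,230,420,400) if n=='top' else (280,200,400,420)
    cv2.imwrite(f'pics/{n}_crop.png',cv2.resize(im[y0:y1,x0:x1],None,fx=2.8,fy=2.8,interpolation=cv2.INTER_CUBIC)[:600,:800])
E
```

```text
Traceback (most recent call last):
AttributeError: 'function' object has no attribute 'loc'
```

```bash

python3 - <<'E'
from loc import *
for n in ('top','side'):
    cams[n]=snap(n)
    for k in ['round_blank','square_blank','oblong_blank','die','guard','guard_tab','latch','mat','tape_roll','marker_2','pen_blue']:
        loc(n,k)
    c=cams[n]; np.savez('c_%s.npz'%n,**{k:np.array(v) for k,v in c.items()})
    im=c['pixels']
    x0,y0,x1,y1=(140,230,420,400) if n=='top' else (280,200,400,420)
    cv2.imwrite(f'pics/{n}_crop.png',cv2.resize(im[y0:y1,x0:x1],None,fx=2.8,fy=2.8,interpolation=cv2.INTER_CUBIC)[:600,:800])
E
```

```text
top round_blank 0.91 [438. 234.] 354 med [ 0.486 -0.557  0.028] z5,95 [0.007 0.033]
top round_blank 0.6 [376. 262.] 380 med [ 0.487 -0.336  0.03 ] z5,95 [0.008 0.036]
top square_blank 0.94 [410. 250.] 383 med [ 0.468 -0.452  0.028] z5,95 [0.007 0.033]
top square_blank 0.85 [470. 213.] 396 med [ 0.5   -0.689  0.027] z5,95 [0.001 0.033]
top square_blank 0.7 [344. 271.] 384 med [ 0.5   -0.245  0.031] z5,95 [0.008 0.035]
top oblong_blank 0.72 [322. 290.] 474 med [ 0.478 -0.158  0.03 ] z5,95 [0.008 0.035]
top die 0.65 [182. 354.] 182 med [0.443 0.239 0.083] z5,95 [0.065 0.098]
top die 0.56 [214. 323.] 5686 med [0.494 0.135 0.058] z5,95 [0.014 0.065]
top guard 0.67 [221. 315.] 3660 med [0.509 0.127 0.059] z5,95 [0.054 0.063]
top guard_tab 0.81 [218. 317.] 3495 med [0.51  0.127 0.059] z5,95 [0.055 0.063]
top latch 0.57 [180. 355.] 178 med [0.443 0.239 0.083] z5,95 [0.066 0.098]
top mat 0.57 [343. 282.] 2411 med [ 0.483 -0.238  0.002] z5,95 [-0.002  0.007]
top mat 0.51 [220. 322.] 5783 med [0.494 0.134 0.058] z5,95 [0.011 0.065]
top marker_2 0.48 [173. 288.] 203 med [0.678 0.205 0.013] z5,95
[... 948 characters left out ...]
[340. 361.] 7507 med [0.506 0.19  0.057] z5,95 [0.01  0.062]
side guard 0.67 [338. 340.] 4943 med [0.509 0.141 0.058] z5,95 [0.055 0.061]
side guard_tab 0.9 [339. 339.] 5026 med [0.509 0.14  0.058] z5,95 [0.054 0.061]
side latch 0.62 [378. 373.] 254 med [0.447 0.251 0.082] z5,95 [0.064 0.096]
side mat 0.62 [322. 260.] 1685 med [ 0.521 -0.218  0.   ] z5,95 [-0.002  0.003]
side tape_roll 0.81 [247. 242.] 965 med [ 0.728 -0.25   0.027] z5,95 [-0.     0.046]
side tape_roll 0.23 [338. 359.] 7203 med [0.506 0.19  0.057] z5,95 [0.012 0.061]
side marker_2 0.87 [256. 388.] 329 med [0.676 0.22  0.011] z5,95 [0.007 0.015]
side pen_blue 0.51 [250. 242.] 942 med [ 0.727 -0.248  0.027] z5,95 [0.    0.046]
```

View pics/top_crop.png

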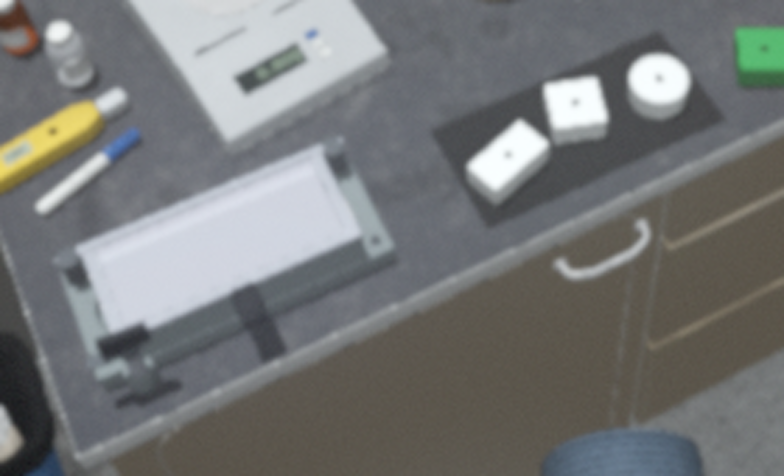

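View pics/side_crop.png

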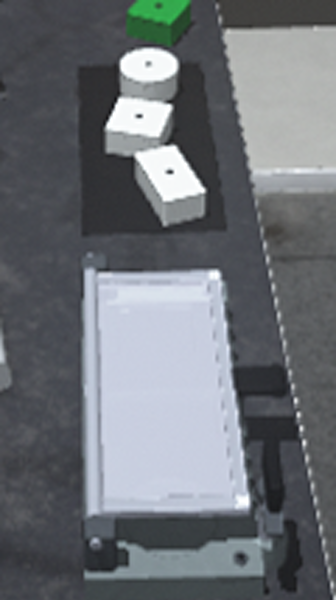

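```bash
cat > fit.py <<'E'
from h import *
def rect(P):
    r=cv2.minAreaRect((P[:,:2]*1000).astype(np.float32)); return np.round(r[0],1),np.round(r[1],1),round(r[2],1)
E
python3 - <<'E'
from fit import *
from scipy import ndimage as N
for n in ('top','side'):
    c={k:v for k,v in np.load(f'c_{n}.npz').items()}
    P,u,v=pts(c); col=c['pixels'][v,u].astype(int)
    print(n)
    # table level
    br=col.min(1)>140
    reg=(P[:,0]>.38)&(P[:,0]<.57)&(P[:,1]>-.39)&(P[:,1]<-.07)
    s=reg&br&(P[:,2]>.024)&(P[:,2]<.045)
    m=np.zeros((480,640),bool); m[v[s],u[s]]=1
    L,k=N.label(m)
    for i in range(1,k+1):
        q=s&(L[v,u]==i)
        if q.sum()>80: print('blank',q.sum(),np.round(P[q].mean(0)*1000,1),rect(P[q]))
    dark=(col.max(1)<75)&(P[:,0]>.36)&(P[:,0]<.62)&(P[:,1]>-.04)&(P[:,1]<.32)
    for lo,hi in ((.045,.066),(.07,.105)):
        s=dark&(P[:,2]>lo)&(P[:,2]<hi)
        m=np.zeros((480,640),bool); m[v[s],u[s]]=1
        L,k=N.label(m,np.ones((3,3)))
        for i in range(1,k+1):
            q=s&(L[v,u]==i)
            if q.sum()>25: print('dark',lo,q.sum(),np.round(P[q].mean(0)*1000,1),rect(P[q]), np.round(proj(c,P[q].mean(0)),0))
    q=(P[:,0]>.36)&(P[:,0]<.62)&(P[:,1]>-.04)&(P[:,1]<.32)&(P[:,2]>.05)&(P[:,2]<.066)&br
    print('guard',rect(P[q]),q.sum())
    q=(P[:,0]>.36)&(P[:,0]<.62)&(P[:,1]>-.04)&(P[:,1]<.32)&(P[:,2]>.012)&(P[:,2]<.034)
    print('dieplate',rect(P[q]),q.sum())
    q=(P[:,0]>.36)&(P[:,0]<.62)&(P[:,1]>-.36)&(P[:,1]<-.06)&(P[:,2]<.01)&(col.max(1)<50)
    print('mat',rect(P[q]),q.sum())
E
```

```text
top
blank 299 [ 490.8 -338.9   31.3] (array([ 491.3, -340.3]), array([57.4, 60.7]), 59.2)
blank 333 [ 505.1 -249.2   31.3] (array([ 506.6, -250.2]), array([55.2, 57.9]), 71.2)
blank 368 [ 482.5 -159.7   31.3] (array([ 484.3, -160.9]), array([42.3, 77.1]), 17.0)
dark 0.07 81 [441.8 235.3  83.9] (array([442.2, 234.9]), array([38.3,  5.1]), 86.7) [[184. 352.]]
guard (array([512.3, 114.8]), array([264.6, 114.2]), 89.5) 3444
dieplate (array([498.7, 124.8]), array([290. , 137.8]), 89.0) 1455
mat (array([0., 0.]), array([0., 0.]), 0.0) 0
side
blank 199 [ 491.4 -337.    30. ] (array([ 490.5, -337.8]), array([60.3, 54.6]), 87.4)
blank 253 [ 505.6 -245.7   29.8] (array([ 506. , -246.2]), array([60. , 54.1]), 72.2)
blank 289 [ 483.1 -157.4   30.4] (array([ 482.6, -159.5]), array([40.7, 79.5]), 16.5)
dark 0.045 196 [437.2 130.1  58.6] (array([437.4, 127.3]), array([27.6, 37.4]), 89.7) [[373. 336.]]
dark 0.045 53 [557.8 265.2  52.4] (array([558. , 264.4]), array([22.4,  8.7]), 18.3) [[316. 394.]]
dark 0.07 159 [445.5 243.5  89.7] (array([443.1, 239.2]), array([44.3, 13.4]), 86.4) [[377. 369.]]
guard (array([511.5, 135.1]), array([267.2, 109.2]), 89.1) 4528
dieplate (array([499.2, 128.3]), array([289.6, 139.2]), 89.4) 1568
mat (array([ 498.1, -234.1]), array([248.4, 125.4]), 88.7) 146
```

```bash

python3 - <<'E'
from fit import *
for n in ('top','side'):
    c={k:v for k,v in np.load(f'c_{n}.npz').items()}
    P,u,v=pts(c)
    print(n)
    for y in np.arange(-.03,.29,.02):
        q=(abs(P[:,1]-y)<.01)&(P[:,0]>.38)&(P[:,0]<.62)
        o=[]
        for lo,hi in ((.018,.03),(.05,.064)):
            s=q&(P[:,2]>lo)&(P[:,2]<hi); o.append((np.round(np.percentile(P[s,0],[2,98])*1000).tolist()+[int(s.sum())]) if s.sum()>3 else None)
        print(round(y,2),o)
    for x in np.arange(.42,.6,.02):
        q=(abs(P[:,0]-x)<.01)&(P[:,1]>-.05)&(P[:,1]<.3)
        o=[]
        for lo,hi in ((.018,.03),(.05,.064)):
            s=q&(P[:,2]>lo)&(P[:,2]<hi); o.append((np.round(np.percentile(P[s,1],[2,98])*1000).tolist()+[int(s.sum())]) if s.sum()>3 else None)
        print('x',round(x,2),o)
    im=c['pixels'].copy()
    for (cx,cy,a) in ((.503,.12,-.012),):
        Rz=R.from_euler('z',a).as_matrix()
        T=lambda p:(np.array(p)@Rz.T)+[cx,cy,0]
        def poly(p,colr):
            q=proj(c,T(p))
            s=4; q=np.round(q*s*1).astype(int)
            cv2.polylines(big,[q],True,colr,1,cv2.LINE_AA)
        big=cv2.resize(im,None,fx=4,fy=4,interpolation=cv2.INTER_CUBIC)
        poly([[-.06,-.145,.024],[.06,-.145,.024],[.06,.145,.024],[-.06,.145,.024]],(0,0,255))
        poly([[-.06,-.145,.0],[.06,-.145,.0],[.06,.145,.0],[-.06,.145,.0]],(0,255,255))
    x0,y0=(150,260) if n=='top' else (280,270)
    cv2.imwrite(f'pics/{n}_die.png',big[y0*4:y0*4+600,x0*4:x0*4+600])
E
```

```text
top
-0.03 [[500.0, 564.0, 6], None]
-0.01 [[449.0, 548.0, 250], [545.0, 568.0, 51]]
0.01 [[448.0, 507.0, 73], [458.0, 562.0, 199]]
0.03 [[449.0, 473.0, 66], [458.0, 563.0, 267]]
0.05 [[449.0, 474.0, 71], [458.0, 563.0, 273]]
0.07 [[449.0, 474.0, 69], [458.0, 563.0, 284]]
0.09 [[448.0, 475.0, 72], [458.0, 563.0, 280]]
0.11 [[450.0, 472.0, 37], [426.0, 563.0, 307]]
0.13 [[449.0, 469.0, 13], [422.0, 565.0, 375]]
0.15 [[450.0, 476.0, 68], [459.0, 564.0, 290]]
0.17 [[450.0, 475.0, 75], [460.0, 564.0, 296]]
0.19 [[451.0, 475.0, 76], [460.0, 564.0, 302]]
0.21 [[451.0, 475.0, 69], [461.0, 567.0, 297]]
0.23 [[433.0, 465.0, 60], [440.0, 566.0, 272]]
0.25 [[437.0, 558.0, 156], [443.0, 572.0, 99]]
0.27 [[452.0, 557.0, 125], [550.0, 571.0, 17]]
x 0.42 [None, [115.0, 137.0, 40]]
x 0.44 [[-13.0, 248.0, 100], [116.0, 247.0, 68]]
x 0.46 [[-14.0, 264.0, 666], [11.0, 211.0, 416]]
x 0.48 [[-18.0, 268.0, 173], [12.0, 239.0, 622]]
x 0.5 [[-19.0, 269.0, 105], [12.0, 239.0, 633]]
x 0.52 [[-19.0, 269.0, 101], [11.0, 239.0, 605]]
x 0.54 [[-20.0, 268.0, 116], [-2.0, 239.0, 610]]
x 0.56 [[-21.0, 268.0, 25], [-1
[... 485 characters left out ...]
5.0, 409]]
0.17 [[450.0, 453.0, 13], [460.0, 565.0, 425]]
0.19 [[450.0, 568.0, 18], [460.0, 566.0, 450]]
0.21 [[450.0, 569.0, 23], [461.0, 566.0, 468]]
0.23 [[433.0, 546.0, 159], [460.0, 565.0, 471]]
0.25 [[436.0, 546.0, 382], [453.0, 567.0, 301]]
0.27 [[454.0, 568.0, 407], [549.0, 569.0, 73]]
x 0.42 [None, [117.0, 141.0, 58]]
x 0.44 [[-12.0, 250.0, 112], [115.0, 141.0, 107]]
x 0.46 [[47.0, 272.0, 308], [14.0, 244.0, 605]]
x 0.48 [[225.0, 272.0, 200], [13.0, 245.0, 859]]
x 0.5 [[251.0, 272.0, 106], [15.0, 244.0, 855]]
x 0.52 [[250.0, 272.0, 107], [15.0, 243.0, 852]]
x 0.54 [[224.0, 271.0, 172], [8.0, 244.0, 870]]
x 0.56 [[4.0, 271.0, 117], [-5.0, 266.0, 884]]
x 0.58 [[265.0, 271.0, 4], None]
```

View pics/top_die.png

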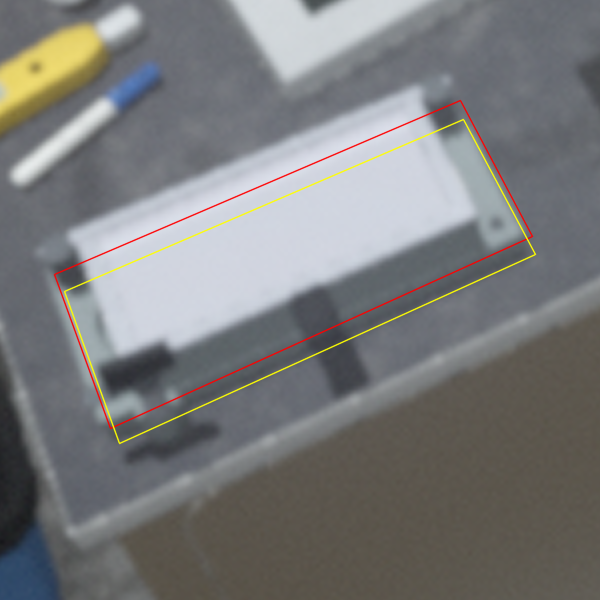

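View pics/side_die.png

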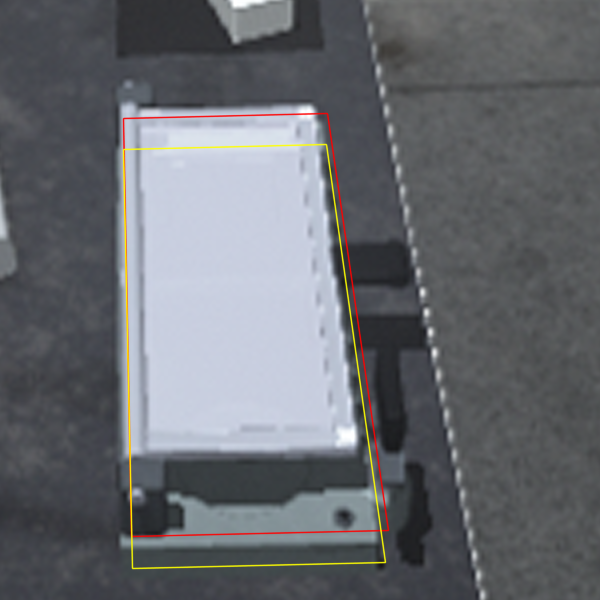

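```bash

python3 - <<'E'
from fit import *
for n in ('top','side'):
    c={k:v for k,v in np.load(f'c_{n}.npz').items()}
    P,u,v=pts(c)
    for y in (-.3,-.1,0,.1,.2,.3):
        q=(abs(P[:,1]-y)<.03)&(P[:,0]>.3)&(P[:,2]>.5)
        if q.sum()>10: print(n,y,q.sum(),'x',np.round(np.percentile(P[q,0],[1,10,50]),3),'z',np.round(np.percentile(P[q,2],[1,10,50]),3))
E
cat > tool.py <<'E'
from h import *
import sys
def world2tool(target,yaw_y=None):
    "target TCP world -> tool shift mm; yaw of jaw axis (rad, world) -> turn deg"
    s=env.sense(); M=R.from_quat(s['orientation']).as_matrix(); p=np.array(s['tcp_pos'])
    d=M.T@(np.array(target)-p)*1000
    cur=np.arctan2(M[1,1],M[0,1]); t=None
    if yaw_y is not None:
        t=(yaw_y-cur+np.pi/2)%np.pi-np.pi/2; t=np.degrees(-t)
    print('pos',np.round(p*1000,1),'jaw axis deg',round(np.degrees(cur),2),'j6',round(s['joints'][5],2),'shift',np.round(d,1),'turn',None if t is None else round(t,1),'gap',round(s['finger_gap']*1000,1),'F',np.round(s['wrist_force'],1),'t',round(s['time_s'],2))
E
python3 -c "
from tool import *
world2tool([.431,.127,.15],np.pi/2-.014)"
```

```text
top -0.3 2299 x [0.577 0.579 0.581] z [0.569 0.587 0.667]
top -0.1 3705 x [0.569 0.579 0.581] z [0.57  0.595 0.7  ]
top 0 4668 x [0.553 0.579 0.581] z [0.57  0.599 0.717]
top 0.1 5911 x [0.562 0.579 0.581] z [0.57  0.605 0.735]
top 0.2 7457 x [0.578 0.579 0.581] z [0.571 0.611 0.754]
top 0.3 3667 x [0.577 0.579 0.581] z [0.57  0.597 0.705]
side -0.1 138 x [0.567 0.569 0.575] z [0.568 0.569 0.648]
side 0 193 x [0.552 0.557 0.572] z [0.569 0.57  0.635]
side 0.1 254 x [0.552 0.557 0.573] z [0.569 0.57  0.634]
side 0.2 262 x [0.576 0.577 0.997] z [0.5   0.502 0.516]
side 0.3 43954 x [0.581 0.611 0.739] z [0.571 0.588 0.658]
pos [148.4 607.1 233.5] jaw axis deg 76.26 j6 -0.18 shift [-388.5 -399.2   83.6] turn -12.9 gap 86.8 F [-0.9 -0.3 -0.7] t 1.35
```

drive_tool --deltas '[[[-388.5, -399.2, 0], -12.9, 50], [[-388.5, -399.2, 0], -12.9, 50], [[-388.5, -399.2, 0], -12.9, 50], [[-388.5, -399.2, 0], -12.9, 50], [[-388.5, -399.2, 0], -12.9, 50], [[-388.5, -399.2, 0], -12.9, 50], [[-388.5, -399.2, 0], -12.9, 50], [[-388.5, -399.2, 0], -12.9, 50], [[-388.5, -399.2, 0], -12.9, 50], [[-388.5, -399.2, 0], -12.9, 50], [[-388.5, -399.2, 0], -12.9, 50], [[-388.5, -399.2, 0], -12.9, 50]]'

```text
time_s: 2.35
tcp_pos: [0.4029, 0.1744, 0.2339]
orientation: [0.007, 1.0, 0.0, 0.001]
wrist_force: [1.3, 0.6, 0.1]
finger_gap: 0.0498
```

```bash
python3 -c "
from tool import *
world2tool([.431,.127,.11],np.pi/2-.014); st()"
```

```text
pos [402.9 174.4 233.9] jaw axis deg 89.16 j6 -1.4 shift [-28.7 -47.  123.9] turn -0.0 gap 49.8 F [1.3 0.6 0.1] t 2.35
{'time_s': 2.35, 'joints': [0.1528, 0.277, 1.8787, 0.0002, 0.9849, -1.4034], 'dq': [-1.1168, 0.0593, -0.104, 0.0032, 0.0234, -1.1039], 'joint_torque': [4.1512, -30.3139, -13.1769, -0.1132, 0.261, 0.7212], 'tcp_pos': [0.4029, 0.1744, 0.2339], 'orientation': [0.0073, 1.0, 0.0002, 0.0005], 'wrist_force': [1.2807, 0.6223, 0.0702], 'moment': [0.0935, -0.0324, -0.0097], 'finger_gap': 0.0498}
```

drive_tool --deltas '[[[-28, -40, 60], 0, 50], [[-28, -46, 100], 0, 50], [[-28, -47, 120], 0, 50], [[-28, -47, 120], 0, 50], [[-28, -47, 120], 0, 50]]'

```text
time_s: 2.77
tcp_pos: [0.4276, 0.1281, 0.1114]
orientation: [0.008, 1.0, -0.0, -0.004]
wrist_force: [-0.0, 0.0, 0.4]
finger_gap: 0.0501
```

```bash
python3 -c "
from tool import *
world2tool([.431,.127,.048],np.pi/2-.014); st()
for n in ('top','side'):
    c=snap(n); np.savez('c_%s.npz'%n,**{k:np.array(v) for k,v in c.items()})
    p=proj(c,np.array(env.sense()['tcp_pos']))[0]; print(n,p)
    q=proj(c,[.431,.127,.056])[0]; print(q)
    u,v=q.astype(int); im=cv2.resize(c['pixels'][v-60:v+60,u-80:u+80],None,fx=5,fy=5,interpolation=cv2.INTER_CUBIC); cv2.imwrite('pics/%s_a1.png'%n,im)
"
```

```text
pos [427.6 128.1 111.4] jaw axis deg 89.05 j6 -1.51 shift [-3.8 -1.  63.4] turn -0.1 gap 50.1 F [-0.   0.   0.4] t 2.77
{'time_s': 2.7667, 'joints': [0.0397, 0.5123, 1.9791, 0.0001, 0.6573, -1.5146], 'dq': [0.0331, -0.0839, -0.031, 0.0046, 0.0407, 0.0081], 'joint_torque': [-0.8696, -31.8093, -7.9637, -0.0655, -0.1454, -0.0436], 'tcp_pos': [0.4276, 0.1281, 0.1114], 'orientation': [0.0083, 1.0, -0.0001, -0.0036], 'wrist_force': [-0.0438, 0.0166, 0.3692], 'moment': [0.0199, 0.0219, 0.0491], 'finger_gap': 0.0501}
top [225.41926561 331.94740586]
[229.39146018 341.51474628]
side [377.78844198 315.73272527]
[375.40747676 335.73845006]
```

View pics/top_a1.png

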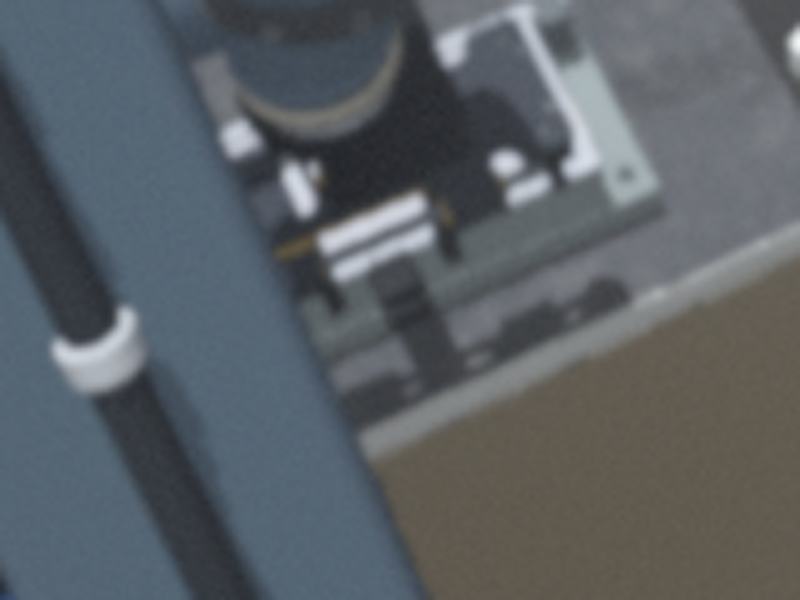

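View pics/side_a1.png

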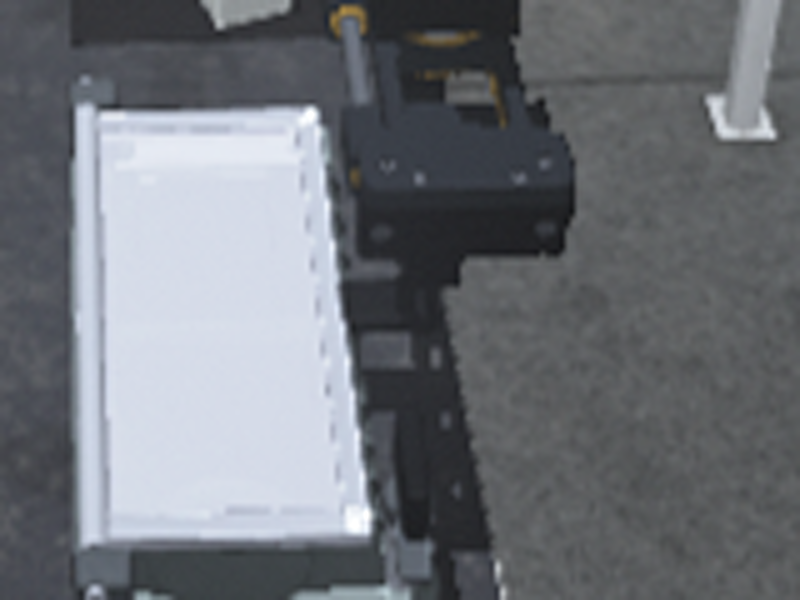

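drive_tool --deltas '[[[-4, -1, 25], 0, 50], [[-4, -1, 50], 0, 50], [[-4, -1, 63], 0, 50], [[-4, -1, 63], 0, 50], [[-4, -1, 63], 0, 0], [[-4, -1, 63], 0, 0], [[-4, -1, 63], 0, 0], [[-4, -1, 63], 0, 0], [[-4, -1, 63], 0, 0], [[-4, -1, 63], 0, 0], [[-4, -1, 63], 0, 0], [[-4, -1, 63], 0, 0]]'

```text
time_s: 3.87
tcp_pos: [0.434, 0.1257, 0.0517]
orientation: [0.006, 1.0, -0.001, 0.001]
wrist_force: [-1.3, -12.8, 6.1]
finger_gap: 0.0237
```

```bash
python3 -c "
from tool import *
s=env.sense(); world2tool([.431,.127,.048],np.pi/2-.014); st()
from scipy.optimize import least_squares
J=np.array([[1.1525,.5285,1.4339,1.1814],[.1528,.277,1.8787,.9849],[.0397,.5123,1.9791,.6573],[s['joints'][i] for i in (0,1,2,4)]])
T=np.array([[.1481,.6065,.2326],[.4029,.1744,.2339],[.4276,.1281,.1114],s['tcp_pos']])
print(J.sum(1)-J[:,0])
rho=np.sqrt((T[:,:2]**2).sum(1)-.111**2)
print(rho)
"
```

```text
pos [434.  125.7  51.7] jaw axis deg 89.31 j6 -1.52 shift [3.  1.3 3.7] turn 0.1 gap 23.7 F [ -1.3 -12.8   6.1] t 3.87
{'time_s': 3.8667, 'joints': [0.0356, 0.6422, 2.0045, -0.006, 0.4935, -1.5178], 'dq': [0.001, -0.0008, 0.0008, 0.0007, -0.0002, 0.0002], 'joint_torque': [5.3779, -33.2483, -4.7229, 1.7886, -0.1967, 0.0415], 'tcp_pos': [0.434, 0.1257, 0.0517], 'orientation': [0.006, 1.0, -0.0014, 0.0007], 'wrist_force': [-1.2917, -12.7956, 6.1168], 'moment': [-2.2067, 0.0438, 0.0756], 'finger_gap': 0.0237}
[3.1438     3.1406     3.1487     3.14023647]
[0.61437355 0.42476202 0.43235445 0.43798662]
```

```bash
python3 -c "
from fit import *
for n in ('top','side'):
    c=snap(n,n+'_a2.png'); P,u,v=pts(c)
    for z in np.arange(.08,.7,.04):
        q=(abs(P[:,2]-z)<.02)&(P[:,0]>.1)&(P[:,0]<.56)&(P[:,1]>-.1)&(P[:,1]<.4)
        if q.sum()>20: print(n,round(z,2),q.sum(),'x',np.round(np.percentile(P[q,0],[2,98]),2),'y',np.round(np.percentile(P[q,1],[2,98]),2))
"
```

```text
top 0.08 270 x [0.42 0.56] y [-0.01  0.17]
top 0.12 489 x [0.4  0.45] y [0.04 0.17]
top 0.16 828 x [0.4  0.47] y [0.03 0.17]
top 0.2 391 x [0.4  0.46] y [0.08 0.16]
top 0.24 325 x [0.4  0.43] y [0.09 0.16]
top 0.28 282 x [0.4  0.43] y [0.1  0.16]
top 0.32 255 x [0.39 0.41] y [0.08 0.17]
top 0.36 109 x [0.37 0.4 ] y [0.07 0.18]
top 0.4 49 x [0.35 0.37] y [0.07 0.18]
top 0.44 117 x [0.32 0.35] y [0.07 0.18]
top 0.48 1245 x [0.13 0.38] y [0.07 0.18]
top 0.52 2003 x [0.1  0.34] y [0.09 0.26]
top 0.56 3306 x [0.11 0.33] y [0.09 0.26]
top 0.6 3647 x [0.14 0.33] y [0.08 0.27]
top 0.64 4102 x [0.17 0.35] y [0.07 0.27]
top 0.68 4260 x [0.2  0.32] y [0.08 0.27]
side 0.08 520 x [0.44 0.56] y [-0.    0.27]
side 0.12 968 x [0.4  0.47] y [0.05 0.22]
side 0.16 1334 x [0.4  0.47] y [0.06 0.22]
side 0.2 481 x [0.4  0.47] y [0.09 0.16]
side 0.24 631 x [0.4  0.47] y [0.13 0.16]
side 0.28 486 x [0.4  0.47] y [0.13 0.17]
side 0.32 736 x [0.1  0.47] y [0.11 0.27]
side 0.36 2357 x [0.1  0.47] y [0.09 0.27]
side 0.4 3162 x [0.1  0.45] y [0.08 0.27]
side 0.44 3518 x [0.11 0.43] y [0.08 0.27]
side 0.48 3972 x [0.12 0.41] y [0.08 0.27]
side 0.52 4064 x [0.13 0.4 ] y [0.13 0.27]
side 0.56 4857 x [0.14 0.39] y [0.13 0.28]
side 0.6 5611 x [0.16 0.39] y [0.11 0.28]
side 0.64 6151 x [0.18 0.39] y [0.09 0.28]
side 0.68 5860 x [0.21 0.39] y [0.13 0.28]
```

View pics/side_a2.png

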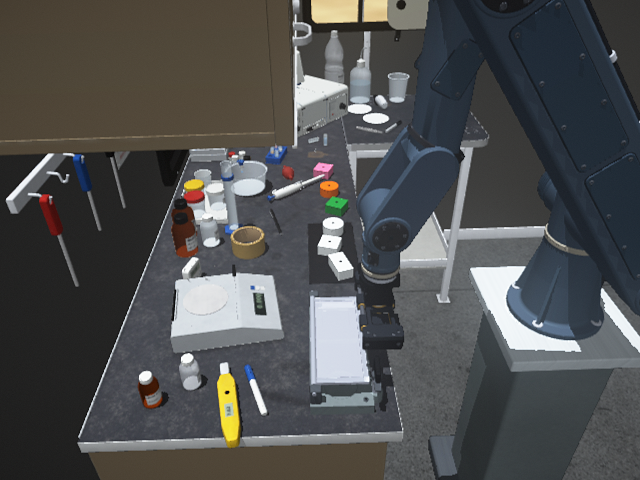

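```bash
python3 -c "
from fit import *
c=snap('side'); P,u,v=pts(c)
for (a,b) in ((389,234),(389,219),(389,249),(373,234),(404,234),(362,205),(363,215),(363,230),(366,245),(400,160),(375,185),(385,170)):
    q=(abs(u-a)<2)&(abs(v-b)<2); print((a,b),np.round(np.median(P[q],0),3))
# handle
c2=snap('top'); P,u,v=pts(c2)
for PP in (P,):
    q=(PP[:,2]>.5)&(PP[:,2]<.75)&(PP[:,0]>.5)&(PP[:,0]<.572)&(PP[:,1]<.6)
    Q=PP[q]; 
    for y in np.arange(-.4,.6,.05):
        s=abs(Q[:,1]-y)<.025
        if s.sum()>3: print(round(y,2),s.sum(),Q[s].min(0).round(3),Q[s].max(0).round(3))
"
```

```text
(389, 234) [0.432 0.189 0.353]
(389, 219) [0.434 0.186 0.381]
(389, 249) [0.43  0.189 0.322]
(373, 234) [0.458 0.188 0.353]
(404, 234) [0.407 0.187 0.351]
(362, 205) [0.468 0.106 0.36 ]
(363, 215) [0.468 0.132 0.356]
(363, 230) [ 0.405 -0.339 -0.   ]
(366, 245) [0.464 0.149 0.303]
(400, 160) [0.403 0.086 0.435]
(375, 185) [0.444 0.088 0.389]
(385, 170) [0.428 0.086 0.417]
-0.4 35 [ 0.56  -0.425  0.629] [ 0.572 -0.418  0.642]
-0.1 78 [ 0.566 -0.111  0.64 ] [ 0.572 -0.088  0.663]
-0.0 99 [ 0.55  -0.011  0.63 ] [0.571 0.02  0.643]
0.1 5 [0.568 0.086 0.639] [0.571 0.09  0.643]
```

drive_tool --deltas '[[[-2, -1, -9], 0, 0], [[-3.3, -2, -18.1], 0, 0], [[-7, -2, -35.8], 0, 0], [[-13.2, -2, -52.9], 0, 0], [[-21.8, -2, -68.9], 0, 0], [[-32.4, -2, -83.6], 0, 0], [[-45, -2, -96.6], 0, 0], [[-45, -2, -96.6], 0, 0]]'

```text
time_s: 4.73
tcp_pos: [0.4795, 0.1248, 0.1496]
orientation: [0.007, 1.0, -0.0, 0.001]
wrist_force: [-3.4, -1.0, 2.7]
finger_gap: 0.0236
```

```bash
python3 -c "
from tool import *
world2tool([.563,.124,.178],np.pi/2-.014)
c=snap('side'); cv2.imwrite('pics/s3.png',cv2.resize(c['pixels'][200:440,240:480],None,fx=2.5,fy=2.5))
"
```

```text
pos [479.5 124.8 149.6] jaw axis deg 89.16 j6 -1.53 shift [-83.5   0.4 -28.3] turn -0.0 gap 23.6 F [-3.4 -1.   2.7] t 4.73
```

View pics/s3.png

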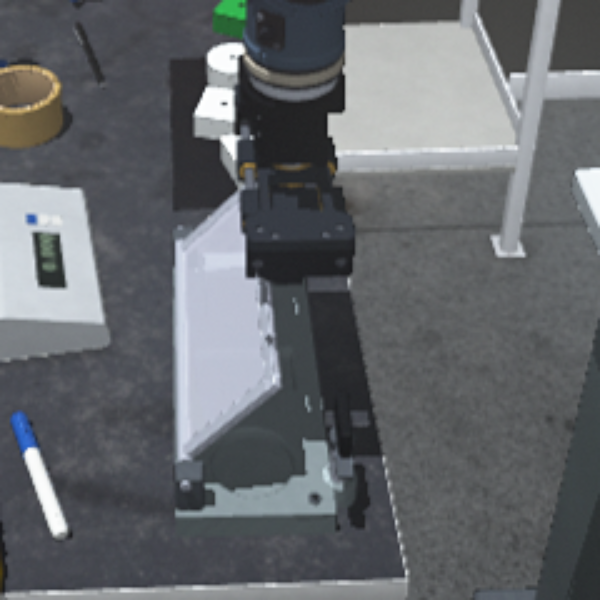

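drive_tool --deltas '[[[-14.3, 0, -11.2], 0, 0], [[-30, 0, -20.2], 0, 0], [[-46.8, 0, -27], 0, 0], [[-64.4, 0, -31.4], 0, 0], [[-82.5, 0, -33.3], 0, 0], [[-96, 0, -33.1], 0, 0], [[-105, 0, -32.1], 0, 0], [[-108, 0, -31.4], 0, 0], [[-108, 0, -31.4], 0, 0]]'

```text
time_s: 5.53
tcp_pos: [0.5865, 0.1232, 0.1783]
orientation: [0.007, 1.0, -0.0, 0.0]
wrist_force: [-1.5, -1.5, 3.1]
finger_gap: 0.0236
```

```bash
python3 -c "
from tool import *
world2tool([.563,.124,.178],np.pi/2-.014)
c=snap('side'); cv2.imwrite('pics/s4.png',cv2.resize(c['pixels'][100:440,200:480],None,fx=1.7,fy=1.7))
"
```

```text
pos [586.5 123.2 178.3] jaw axis deg 89.16 j6 -1.53 shift [23.5  0.5  0.3] turn -0.0 gap 23.6 F [-1.5 -1.5  3.1] t 5.53
```

View pics/s4.png

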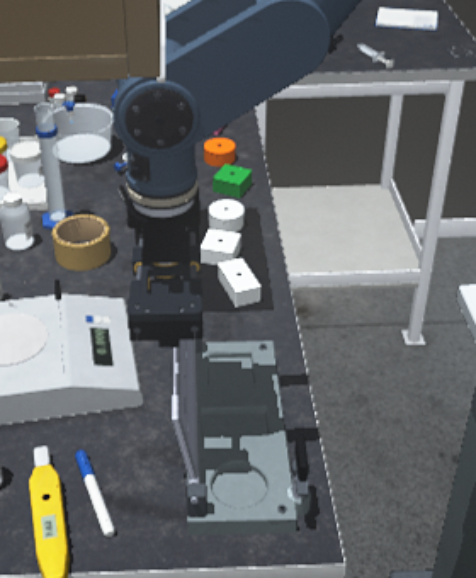

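drive_tool --deltas '[[[0, 0, 0], 0, 45], [[0, 0, 0], 0, 45], [[0, 0, 0], 0, 45], [[0, 0, 0], 0, 45], [[20, 0, 0], 0, 45], [[55, 0, 0], 0, 60], [[95, 0, 0], 0, 80], [[130, 0, 0], 0, 80]]'

```text
time_s: 6.25
tcp_pos: [0.4539, 0.1256, 0.1783]
orientation: [0.007, 1.0, 0.0, -0.001]
wrist_force: [0.0, 0.2, -0.8]
finger_gap: 0.0572
```

```bash
python3 -c "
from tool import *
world2tool([.485,-.16,.15])
for n in ('top','side'):
  c=snap(n,n+'5.png'); np.savez('c_%s.npz'%n,**{k:np.array(v) for k,v in c.items()})
"
```

```text
pos [453.9 125.6 178.3] jaw axis deg 89.16 j6 -1.52 shift [ -35.3 -285.1   28.2] turn None gap 57.2 F [ 0.   0.2 -0.8] t 6.25
```

View pics/side5.png

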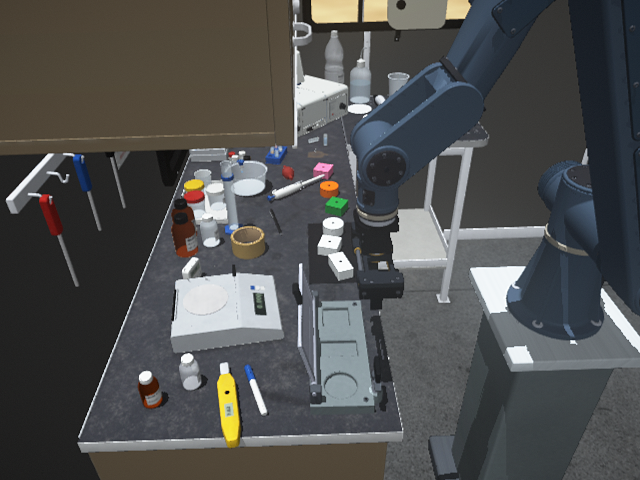

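View pics/top5.png

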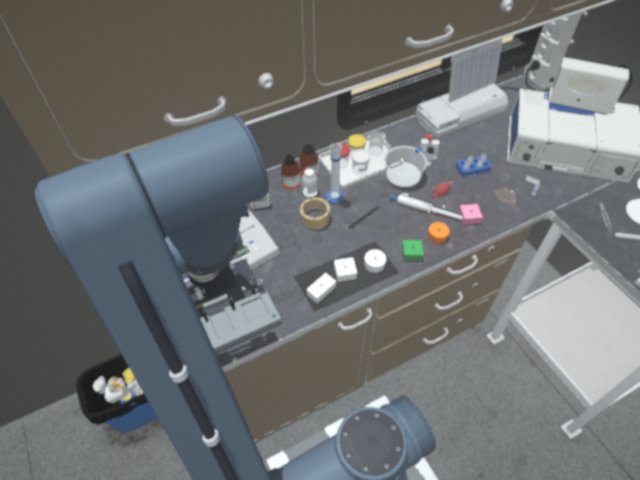

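```bash
cat > ov.py <<'E'
from fit import *
def ovl(n,cx,cy,a,x0,y0,f,out,w=600,h=600,blanks=()):
    c={k:v for k,v in np.load(f'c_{n}.npz').items()}
    big=cv2.resize(c['pixels'],None,fx=f,fy=f,interpolation=cv2.INTER_CUBIC)
    Rz=R.from_euler('z',a).as_matrix()
    def poly(p,colr):
        q=proj(c,np.array(p)@Rz.T+[cx,cy,0]); q=np.round((q+.5)*f-.5).astype(int)
        cv2.polylines(big,[q],True,colr,1,cv2.LINE_AA)
    def rc(x,y,hx,hy,z): return [[x-hx,y-hy,z],[x+hx,y-hy,z],[x+hx,y+hy,z],[x-hx,y+hy,z]]
    poly(rc(0,0,.06,.145,.024),(0,0,255)); poly(rc(0,0,.06,.145,0),(0,255,255))
    poly(rc(0,-.095,.029,.029,.024),(0,0,255)); poly(rc(0,0,.0395,.022,.024),(0,0,255))
    t=np.linspace(0,2*np.pi,60); poly(np.stack([.032*np.cos(t),.095+.032*np.sin(t),0*t+.024],1),(0,0,255))
    cv2.imwrite('pics/'+out,big[y0*f:y0*f+h,x0*f:x0*f+w])
E
python3 - <<'E'
from ov import *
ovl('side',.5085,.1265,-.0145,285,285,5,'ov1.png')
E
```

```text
(no output)
```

View pics/ov1.png

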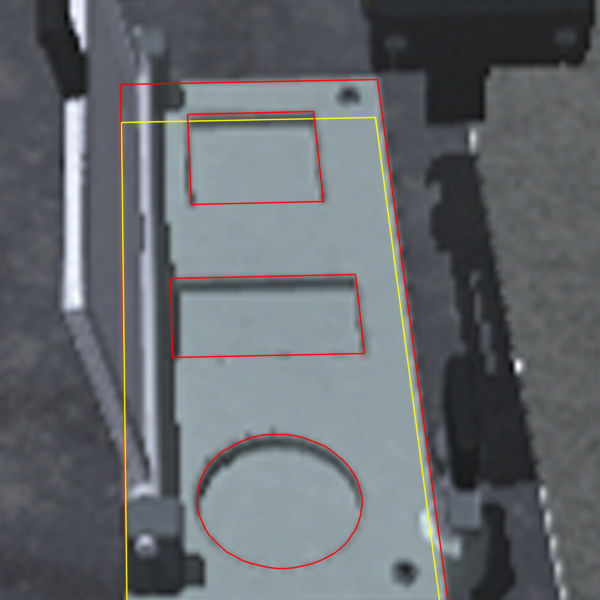

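```bash
cat > bf.py <<'E'
from fit import *
from scipy.optimize import minimize
def prism(kind,z0):
    if kind=='round':
        t=np.linspace(0,2*np.pi,48,endpoint=False); b=np.stack([.03*np.cos(t),.03*np.sin(t)],1)
    else:
        hx,hy=(.027,.027) if kind=='square' else (.0375,.02); b=np.array([[-hx,-hy],[hx,-hy],[hx,hy],[-hx,hy]])
    return np.vstack([np.c_[b,np.full(len(b),z0)],np.c_[b,np.full(len(b),z0+.03)]])
def fitb(c,kind,x0,z0=.002,f=8):
    im=c['pixels']; M=prism(kind,z0)
    ctr=proj(c,[x0[0],x0[1],z0+.015])[0]; u0,v0=(ctr-32).astype(int); W=64
    crop=im[v0:v0+W,u0:u0+W]; g=crop.min(2).astype(np.float32)
    g=cv2.resize(g,None,fx=f,fy=f,interpolation=cv2.INTER_CUBIC)
    def mask(p):
        q=proj(c,M@R.from_euler('z',p[2]).as_matrix().T+[p[0],p[1],0])
        h=cv2.convexHull((((q-[u0,v0]+.5)*f-.5)*16).round().astype(np.int32))
        m=np.zeros(g.shape,np.uint8); cv2.fillConvexPoly(m,h,255,shift=4); return m>0
    thr=95
    obj=(g>thr)
    n,L,S,C=cv2.connectedComponentsWithStats(obj.astype(np.uint8)); 
    # keep comp containing centre
    cc=((ctr-[u0,v0]+.5)*f).astype(int); l=L[cc[1],cc[0]]; obj=(L==l)
    cost=lambda p:(mask([p[0]/1e3,p[1]/1e3,p[2]/1e2])^obj).sum()/f/f
    best=None
    s=np.array([x0[0]*1e3,x0[1]*1e3,x0[2]*1e2])
    for k in range(4):
        st=s+np.array([[0,0,0],[2,1,3],[-2,1,-3],[1,-2,5]][k])
        r=minimize(cost,st,method='Nelder-Mead',options=dict(initial_simplex=st+np.array([[0,0,0],[4,0,0],[0,4,0],[0,0,8]])))
        if best is None or r.fun<best.fun: best=r
    return np.round(best.x*[1,1,.01],4).tolist(),round(best.fun,1),round(obj.sum()/f/f,1)
E
python3 - <<'E'
from bf import *
for n in ('top','side'):
    c={k:v for k,v in np.load(f'c_{n}.npz').items()}
    for k,x in (('oblong',(.483,-.16,-1.275)),('square',(.506,-.248,-.32)),('round',(.491,-.339,0))):
        print(n,k,fitb(c,k,x))
E
```

```text
top oblong ([484.9497, -160.2791, -1.3203], np.float64(2498.0), np.float64(3005.4))
top square ([508.052, -251.8818, -0.1132], np.float64(1773.5), np.float64(2223.6))
top round ([490.3214, -338.1602, 0.2069], np.float64(2233.7), np.float64(2642.4))
side oblong ([482.1571, -161.9028, -1.2771], np.float64(468.5), np.float64(978.8))
side square ([505.2082, -250.6953, -0.2898], np.float64(822.7), np.float64(1262.1))
side round ([490.144, -342.3207, 0.0881], np.float64(500.1), np.float64(867.9))
```

```bash
python3 - <<'E'
from bf import *
for n in ('top','side'):
    c={k:v for k,v in np.load(f'c_{n}.npz').items()}
    u,v=proj(c,[.483,-.16,.017])[0].astype(int); print(n,u,v); print(c['pixels'].min(2)[v-26:v+28:3,u-24:u+26:3])
E
```

```text
top 320 288
[[113 113 116 114 112 115 118 112 113 106  95  88  87 239 255 255 255]
 [114 114 114 115 116 117 116 107  94  84  85  84  87 217 255 255 239]
 [111 108 108 108 105  96  88  83  84  83  84  84  86 187 255 255 248]
 [116 107  99  95  84  80  81  79  83  85  94  86  83 140 255 255 255]
 [105  90  82  80  81  82  82  83  87 190 231 129  83 111 238 250 236]
 [ 83  80  83  81  80  83  82  93 204 255 255 249 160  90 159 161 159]
 [ 87  79  81  80  79  81 104 226 255 255 255 255 253 181 139 135 128]
 [111  80  78  81  80 118 229 255 250 255 255 255 246 158  85  83  84]
 [111  93  79  79 143 246 255 255 242 252 255 238 167 121  86  83  86]
 [108 109  83  90 236 255 255 255 255 255 231 158 127  80  84  82  84]
 [107 108  97  82 169 244 255 255 255 225 153 118  79  84  84  84  85]
 [109 111 102  85 128 161 235 255 211 150 106  75  81  83  83  84  85]
 [113 112 108 109  84 121 154 178 146 105  74  81  82  81  86  85 104]
 [109 107 113 117  93  82 108 136  94  78  78  82  83  87 101 110 115]
 [111 113 118 120 112  83  79  81  76  81  81  87 106 112 112 114 111]
 [114 114 123 121 114  
[... 782 characters left out ...]
 51  51  47 153 244 251 253 252 250 254  48  51  60 105  49]
 [ 52  51  52  51  53 130 153 253 251 251 250 251 248  49  47 112  58]
 [ 52  52  53  52  51  49 155 138 252 253 253 241 153  51  51 107  70]
 [ 50  52  51  52  51  52  65 154 139 142 143 142 144  48  56  60  59]
 [ 49  50  49  51  52  51  49 151 150 141 144 144 145  41  53  61  59]
 [ 51  49  52  51  52  50  50  42 150 146 121  96  44  50  47  60  53]
 [ 51  52  51  51  51  52  50  51  46  49  48  50  51  50  42  57  58]
 [ 71  77  77  80  79  75  73  69  75  81  82  85  76  81  50  41  46]
 [ 79  78  77  73  70  75  77  86  73  72  85  82  87  81  59  39  42]
 [ 85  77  76  78  71  69  76  78  76  72  76  76  83  83  80  36  36]]
```

```bash
python3 - <<'E'
s=open('bf.py').read()
s=s.replace("M=prism(kind,z0)","M=prism(kind,z0); M=M[len(M)//2:]").replace("thr=95","thr=185").replace("obj=(L==l)","obj=(L==l); obj=cv2.morphologyEx(obj.astype(np.uint8),cv2.MORPH_CLOSE,np.ones((33,33)))>0")
s=s.replace("ctr=proj(c,[x0[0],x0[1],z0+.015])","ctr=proj(c,[x0[0]+.009,x0[1]+.007,z0+.03])")
open('bf.py','w').write(s)
E
python3 - <<'E'
from bf import *
for n in ('top','side'):
    c={k:v for k,v in np.load(f'c_{n}.npz').items()}
    for k,x in (('oblong',(.483,-.16,-1.275)),('square',(.506,-.248,-.32)),('round',(.491,-.339,0))):
        print(n,k,fitb(c,k,x))
E
```

```text
top oblong ([483.2314, -160.6582, -1.2379], np.float64(39.2), np.float64(379.0))
top square ([505.5731, -249.2582, -0.3289], np.float64(36.3), np.float64(340.8))
top round ([489.5167, -338.5687, 0.0375], np.float64(26.2), np.float64(311.2))
side oblong ([482.7299, -158.5664, -1.2673], np.float64(14.8), np.float64(300.8))
side square ([505.3285, -246.9459, -0.3084], np.float64(21.5), np.float64(252.7))
side round ([490.2793, -337.7744, 0.01], np.float64(9.7), np.float64(200.6))
```

```bash
python3 -c "
from tool import *
world2tool([.483,-.1605,.09],np.radians(18.1))"
```

```text
pos [447.2 125.9 177.6] jaw axis deg 89.22 j6 -1.52 shift [ -40.7 -285.9   87.1] turn 71.1 gap 65.6 F [ 0.3  0.4 -0. ] t 6.35
```

drive_tool --deltas '[[[-30, -40, 0], 7, 65], [[-40, -80, 0], 14, 65], [[-40.7, -120, 0], 21, 65], [[-40.7, -160, 10], 28, 65], [[-40.7, -200, 20], 35, 65], [[-40.7, -240, 40], 42, 65], [[-40.7, -285, 70], 49, 65], [[-40.7, -285.9, 87], 56, 65], [[-40.7, -285.9, 87], 63, 65], [[-40.7, -285.9, 87], 71, 65], [[-40.7, -285.9, 87], 71.1, 65], [[-40.7, -285.9, 87], 71.1, 65]]'

```text
time_s: 7.35
tcp_pos: [0.4935, -0.1615, 0.0915]
orientation: [0.587, 0.81, 0.0, 0.0]
wrist_force: [-0.8, 0.3, 0.7]
finger_gap: 0.0649
```

```bash
python3 -c "
from bf import *
from tool import *
world2tool([.483,-.1605,.025],np.radians(18.1))
for n in ('top','side'):
  c=snap(n,n+'6.png'); np.savez('c_%s.npz'%n,**{k:np.array(v) for k,v in c.items()})
  for k,x in (('oblong',(.483,-.16,-1.275)),('square',(.506,-.248,-.32)),('round',(.491,-.339,0))):
        print(n,k,fitb(c,k,x))
"
```

```text
pos [ 493.5 -161.5   91.5] jaw axis deg 18.18 j6 -0.85 shift [ 4.3 -9.7 66.5] turn 0.1 gap 64.9 F [-0.8  0.3  0.7] t 7.35
top oblong ([501.1748, -176.4034, -1.3185], np.float64(238.6), np.float64(88.2))
top square ([450.8003, -200.8124, -0.4921], np.float64(3549.7), np.float64(3884.2))
top round ([489.8273, -338.9635, 0.0848], np.float64(28.5), np.float64(313.5))
side oblong ([489.5149, -180.7428, -1.1036], np.float64(209.2), np.float64(62.7))
side square ([532.377, -138.6387, -1.6243], np.float64(3609.4), np.float64(3900.7))
side round ([489.8262, -355.9187, 0.2394], np.float64(127.9), np.float64(60.6))
```

View pics/side6.png

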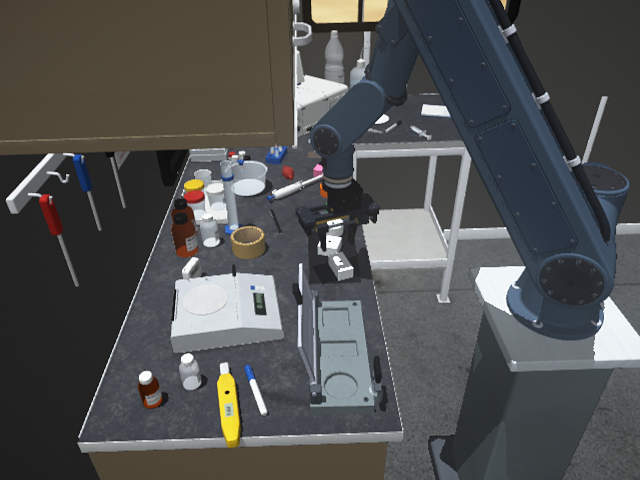

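drive_tool --deltas '[[[4.3, -9.7, 10], 0, 65], [[4.3, -9.7, 30], 0, 65], [[4.3, -9.7, 50], 0, 65], [[4.3, -9.7, 66], 0, 65], [[4.3, -9.7, 66], 0, 65], [[4.3, -9.7, 66], 0, 65]]'

```text
time_s: 7.95
tcp_pos: [0.4822, -0.1595, 0.0254]
orientation: [0.587, 0.81, -0.0, -0.0]
wrist_force: [0.5, 0.7, 0.0]
finger_gap: 0.0648
```

```bash
python3 -c "
from tool import *
world2tool([.483,-.1605,.025],np.radians(18.1))
c=snap('side'); cv2.imwrite('pics/s7.png',cv2.resize(c['pixels'][180:300,260:420],None,fx=5,fy=5))"
```

```text
pos [ 482.2 -159.5   25.4] jaw axis deg 18.17 j6 -0.86 shift [-1.2  0.5  0.4] turn 0.1 gap 64.8 F [0.5 0.7 0. ] t 7.95
```

View pics/s7.png

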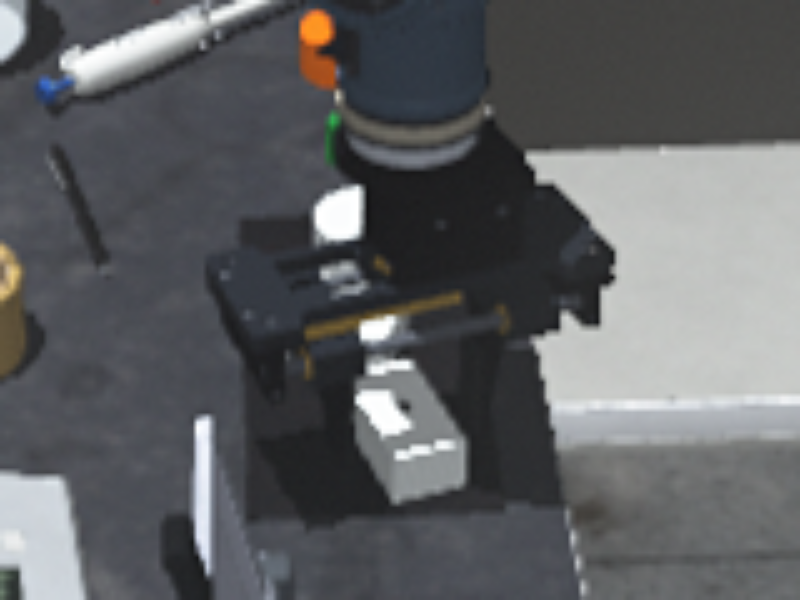

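drive_tool --deltas '[[[-1.2, 0.5, 0], 0, 65], [[-1.2, 0.5, 0], 0, 50], [[-1.2, 0.5, 0], 0, 42], [[-1.2, 0.5, 0], 0, 30], [[-1.2, 0.5, 0], 0, 30], [[-1.2, 0.5, 0], 0, 30], [[-1.2, 0.5, 0], 0, 30], [[-1.2, 0.5, -10], 0, 30], [[-1.2, 0.5, -40], 0, 30], [[-1.2, 0.5, -60], 0, 30], [[-1.2, 0.5, -60], 0, 30]]'

```text
time_s: 8.92
tcp_pos: [0.485, -0.162, 0.089]
orientation: [0.587, 0.809, 0.0, 0.003]
wrist_force: [0.5, 0.1, -0.9]
finger_gap: 0.0396
```

```bash
python3 -c "
from tool import *
world2tool([.508,.1244,.085],np.pi/2-.0145)
c=snap('side'); cv2.imwrite('pics/s8.png',cv2.resize(c['pixels'][180:300,260:420],None,fx=5,fy=5))"
```

```text
pos [ 485. -162.   89.] jaw axis deg 18.08 j6 -0.86 shift [265.1 110.7   3.2] turn -71.1 gap 39.6 F [ 0.5  0.1 -0.9] t 8.92
```

View pics/s8.png

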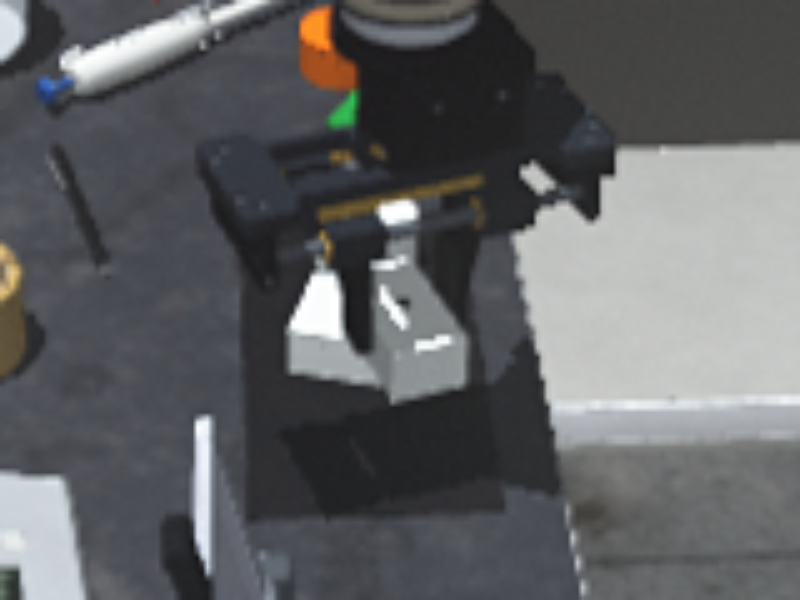

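drive_tool --deltas '[[[8, 3, 0], -7, 30], [[18, 7, 0], -14, 30], [[28, 12, 0], -21, 30], [[40, 17, 0], -28, 30], [[52, 22, 0], -35, 30], [[66, 28, 0], -42, 30], [[80, 34, 0], -49, 30], [[94, 40, 0], -56, 30], [[110, 46, 0], -63, 30], [[130, 55, 0], -70, 30], [[165, 70, 0], -71.1, 30], [[200, 84, 0], -71.1, 30]]'

```text
time_s: 9.97
tcp_pos: [0.5005, 0.0558, 0.0846]
orientation: [0.008, 1.0, 0.0, -0.001]
wrist_force: [0.5, -0.4, -1.7]
finger_gap: 0.0398
```

```bash
python3 -c "
from tool import *
world2tool([.508,.1244,.055],np.pi/2-.0145)"
```

```text
pos [500.5  55.8  84.6] jaw axis deg 89.07 j6 -1.67 shift [-6.4 68.7 29.6] turn -0.1 gap 39.8 F [ 0.5 -0.4 -1.7] t 9.97
```

drive_tool --deltas '[[[-6.4, 30, 0], 0, 30], [[-6.4, 60, 5], 0, 30], [[-6.4, 66, 15], 0, 30], [[-6.4, 66, 20], 0, 30], [[-6.4, 66, 20], 0, 30], [[-6.4, 66, 20], 0, 30]]'

```text
time_s: 10.47
tcp_pos: [0.5074, 0.1201, 0.0646]
orientation: [0.008, 1.0, -0.0, -0.001]
wrist_force: [0.2, -0.1, -1.1]
finger_gap: 0.0396
```

```bash
python3 -c "
from ov import *
from tool import *
world2tool([.508,.1244,.045],np.pi/2-.0145)
c=snap('side'); np.savez('c_side.npz',**{k:np.array(v) for k,v in c.items()})
ovl('side',.5085,.1268,-.0145,285,285,5,'ov2.png')"
```

```text
pos [507.4 120.1  64.6] jaw axis deg 89.11 j6 -1.54 shift [-0.5  4.4 19.6] turn -0.1 gap 39.6 F [ 0.2 -0.1 -1.1] t 10.47
```

View pics/ov2.png

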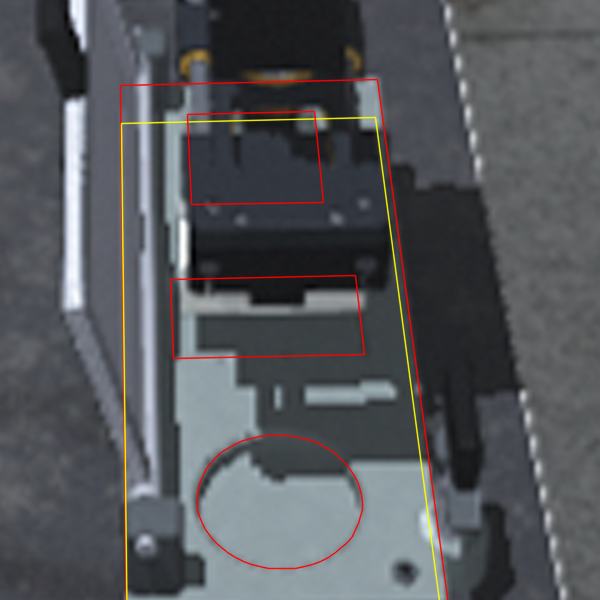

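```bash
python3 -c "
from h import *
c={k:v for k,v in np.load('c_side.npz').items()}
for dx in (-.0375,.0375):
  for z in (.0716,.0416): print(dx,z,(proj(c,[.5074+dx,.1425,z])[0]-285)*5)
im=c['pixels']; cv2.imwrite('pics/s9.png',cv2.resize(im[320:365,310:370],None,fx=12,fy=12,interpolation=cv2.INTER_NEAREST))
"
```

```text
-0.0375 0.0716 [362.8125582  257.51851305]
-0.0375 0.0416 [360.500854   309.41044022]
0.0375 0.0716 [177.08624324 263.62765087]
0.0375 0.0416 [177.79688028 315.44274078]
```

View pics/s9.png

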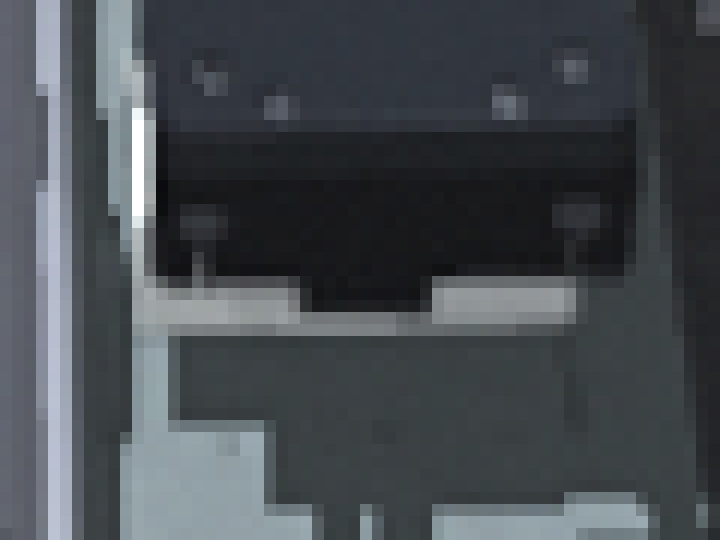

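drive_tool --deltas '[[[-1.4, 4.4, 0], 0, 30], [[-1.4, 4.4, 5], 0, 30], [[-1.4, 4.4, 10], 0, 30], [[-1.4, 4.4, 15], 0, 30], [[-1.4, 4.4, 20], 0, 30], [[-1.4, 4.4, 24], 0, 30], [[-1.4, 4.4, 25.5], 0, 30], [[-1.4, 4.4, 25.5], 0, 30]]'

```text
time_s: 11.18
tcp_pos: [0.5094, 0.1255, 0.0394]
orientation: [0.007, 1.0, -0.0, -0.001]
wrist_force: [0.2, 0.2, -1.5]
finger_gap: 0.0397
```

```bash
python3 -c "
from tool import *
world2tool([.508,.1244,.037],np.pi/2-.0145)"
```

```text
pos [509.4 125.5  39.4] jaw axis deg 89.16 j6 -1.53 shift [ 1.4 -1.1  2.4] turn -0.0 gap 39.7 F [ 0.2  0.2 -1.5] t 11.18
```

drive_tool --deltas '[[[0, 0, 1.5], 0, 30], [[0, 0, 1.8], 0, 30], [[0, 0, 1.8], 0, 60], [[0, 0, 1.8], 0, 60], [[0, 0, 1.8], 0, 60], [[0, 0, 1.8], 0, 60], [[0, 0, -20], 0, 60], [[0, 0, -55], 0, 60], [[0, 0, -60], 0, 60], [[0, 0, -60], 0, 60]]'

```text
time_s: 12.02
tcp_pos: [0.5117, 0.1256, 0.1024]
orientation: [0.007, 1.0, 0.0, 0.003]
wrist_force: [0.6, 0.8, -0.6]
finger_gap: 0.0599
```

```bash
python3 -c "
from ov import *
from bf import *
from tool import *
world2tool([.5055,-.249,.09],np.radians(71.8))
for n in ('side','top'):
  c=snap(n); np.savez(f'c_{n}.npz',**{k:np.array(v) for k,v in c.items()})
  for k,x in (('square',(.506,-.248,-.32)),('round',(.491,-.339,0))): print(n,k,fitb(c,k,x))
  if n=='side': print(fitb(c,'oblong',(.5085,.1268,-.0145),.014))
ovl('side',.5085,.1268,-.0145,285,285,5,'ov3.png')"
```

```text
pos [511.7 125.6 102.4] jaw axis deg 89.17 j6 -1.53 shift [   0.8 -374.7   12.3] turn 17.4 gap 59.9 F [ 0.6  0.8 -0.6] t 12.02
side square ([475.1198, -136.1403, -1.6242], np.float64(3803.8), np.float64(4096.0))
side round ([455.5901, -211.2411, 0.0945], np.float64(3852.2), np.float64(4096.0))
([515.4408, 128.8349, -0.0347], np.float64(325.6), np.float64(230.2))
top square ([505.5782, -249.624, -0.339], np.float64(33.8), np.float64(338.1))
top round ([489.9433, -339.0053, 0.0416], np.float64(24.5), np.float64(309.4))
```

View pics/ov3.png

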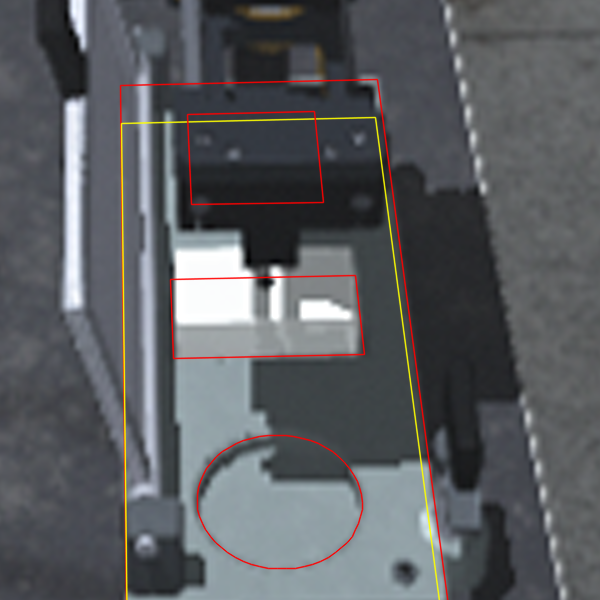

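drive_tool --deltas '[[[0.8, -40, 0], 0, 70], [[0.8, -80, 0], 0, 70], [[0.8, -120, 0], 5, 70], [[0.8, -160, 0], 10, 70], [[0.8, -200, 0], 15, 70], [[0.8, -240, 0], 17.5, 70], [[0.8, -280, 0], 17.5, 70], [[0.8, -320, 0], 17.5, 70], [[0.8, -355, 0], 17.5, 70], [[0.8, -374, 10], 17.5, 70], [[0.8, -374, 20], 17.5, 70], [[0.8, -374, 20], 17.5, 70]]'

```text
time_s: 13.12
tcp_pos: [0.5013, -0.248, 0.0769]
orientation: [0.161, 0.987, 0.002, -0.003]
wrist_force: [0.0, 0.7, -0.3]
finger_gap: 0.0702
```

```bash
python3 -c "
from ov import *
from tool import *
world2tool([.5055,-.2495,.025],np.radians(71.6))
for n in ('side',):
  c=snap(n); np.savez(f'c_{n}.npz',**{k:np.array(v) for k,v in c.items()})
cv2.imwrite('pics/s10.png',cv2.resize(c['pixels'][170:290,260:420],None,fx=5,fy=5))
ovl('side',.5085,.1268,-.0145,285,285,5,'ov4.png')"
```

```text
pos [ 501.3 -248.    76.9] jaw axis deg 71.49 j6 -1.91 shift [-4.8 -0.2 51.8] turn -0.1 gap 70.2 F [ 0.   0.7 -0.3] t 13.12
```

View pics/ov4.png

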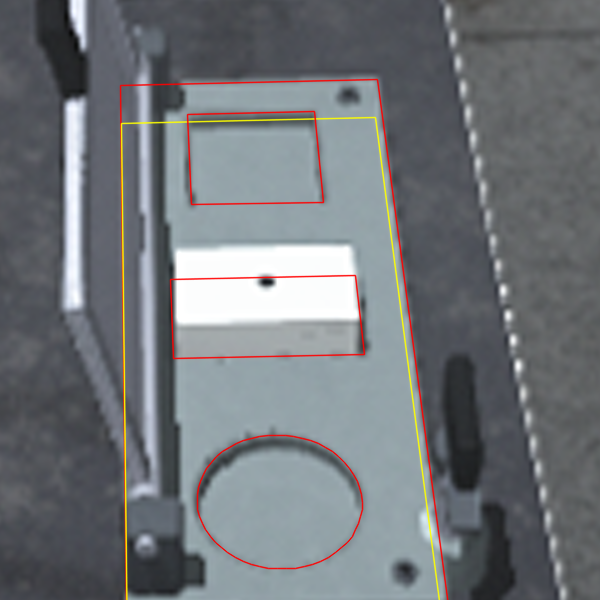

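View pics/s10.png

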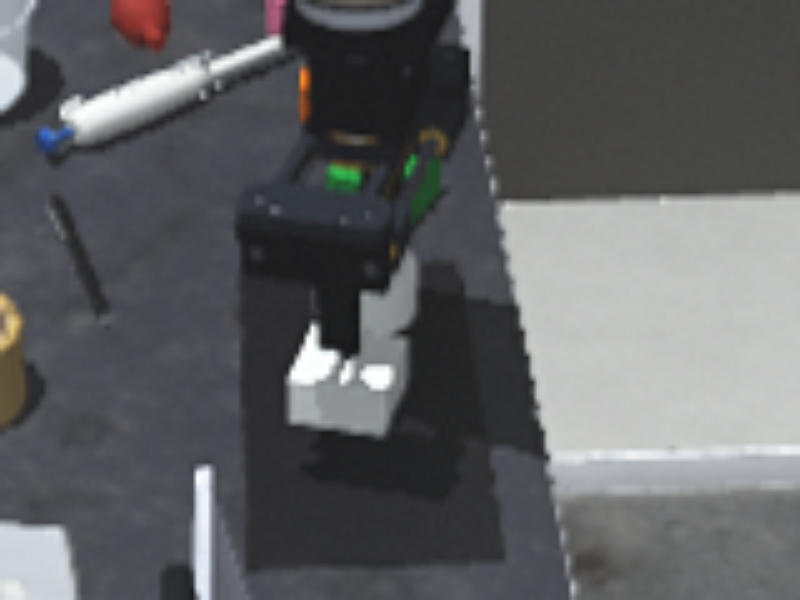

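drive_tool --deltas '[[[-3, -0.5, 15], 0, 70], [[-3, -0.5, 30], 0, 70], [[-3, -0.5, 45], 0, 70], [[-3, -0.5, 50], 0, 70], [[-3, -0.5, 50], 0, 70]]'

```text
time_s: 13.58
tcp_pos: [0.505, -0.2472, 0.0286]
orientation: [0.158, 0.987, 0.001, -0.002]
wrist_force: [0.0, 0.8, -0.2]
finger_gap: 0.0701
```

```bash
python3 -c "
from tool import *
world2tool([.5055,-.2495,.025],np.radians(71.6))"
```

```text
pos [ 505.  -247.2   28.6] jaw axis deg 71.78 j6 -1.91 shift [-1.2 -2.   3.6] turn 0.2 gap 70.1 F [ 0.   0.8 -0.2] t 13.58
```

drive_tool --deltas '[[[-1, -1.5, 3], 0, 70], [[-1, -1.5, 3], 0, 60], [[-1, -1.5, 3], 0, 45], [[-1, -1.5, 3], 0, 45], [[-1, -1.5, 3], 0, 45], [[-1, -1.5, 3], 0, 45], [[-1, -1.5, 3], 0, 45], [[-1, -1.5, -10], 0, 45], [[-1, -1.5, -40], 0, 45], [[-1, -1.5, -57], 0, 45], [[-1, -1.5, -57], 0, 45], [[-1, -1.5, -57], 0, 45]]'

```text
time_s: 14.58
tcp_pos: [0.507, -0.252, 0.0877]
orientation: [0.159, 0.987, -0.001, 0.001]
wrist_force: [0.1, 0.1, -1.2]
finger_gap: 0.0535
```

```bash
python3 -c "
from tool import *
a=-.0145
world2tool([.508+.095*np.sin(a),.1244-.095,.065],np.pi/2+a)
c=snap('side'); cv2.imwrite('pics/s11.png',cv2.resize(c['pixels'][170:290,260:420],None,fx=5,fy=5))"
```

```text
pos [ 507.  -252.    87.7] jaw axis deg 71.66 j6 -1.91 shift [ 89.  267.   22.3] turn -17.5 gap 53.5 F [ 0.1  0.1 -1.2] t 14.58
```

View pics/s11.png

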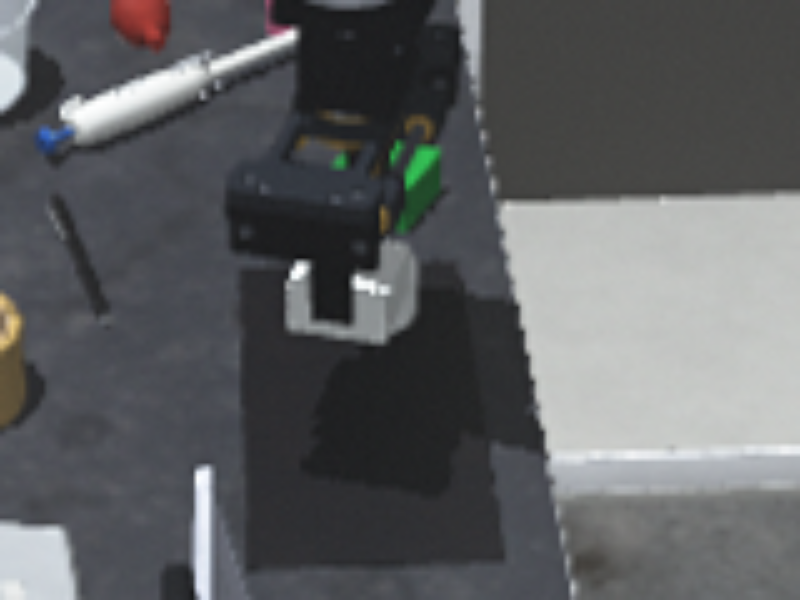

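drive_tool --deltas '[[[13, 38, 0], -6, 45], [[26, 76, 0], -12, 45], [[39, 114, 0], -17.5, 45], [[52, 152, 0], -17.5, 45], [[64, 190, 0], -17.5, 45], [[76, 226, 0], -17.5, 45], [[87, 258, 0], -17.5, 45], [[89, 264, 5], -17.5, 45], [[89, 264, 18], -17.5, 45], [[89, 264, 18], -17.5, 45], [[89, 264, 18], -17.5, 45], [[89, 264, 18], -17.5, 45]]'

```text
time_s: 15.63
tcp_pos: [0.505, 0.0263, 0.0685]
orientation: [0.008, 1.0, 0.0, -0.001]
wrist_force: [0.4, -0.1, 0.3]
finger_gap: 0.0536
```

```bash
python3 -c "
from ov import *
from tool import *
a=-.0145
world2tool([.508+.095*np.sin(a),.1244-.095,.037],np.pi/2+a)
c=snap('side'); 
s=env.sense(); p=s['tcp_pos']
for dx in (-.027,.027):
  for z in (p[2]+.006,p[2]-.024): print(dx,round(z,3),np.round((proj(c,[p[0]+dx,p[1]+.027+.0024,z])[0]-[300,290]+.5)*12,0))
cv2.imwrite('pics/s12.png',cv2.resize(c['pixels'][290:340,300:360],None,fx=12,fy=12,interpolation=cv2.INTER_NEAREST))"
```

```text
pos [505.   26.3  68.5] jaw axis deg 89.1 j6 -1.72 shift [-1.6  3.2 31.5] turn -0.1 gap 53.6 F [ 0.4 -0.1  0.3] t 15.63
-0.027 0.075 [601. 198.]
-0.027 0.045 [597. 320.]
0.027 0.075 [301. 208.]
0.027 0.045 [301. 330.]
```

View pics/s12.png

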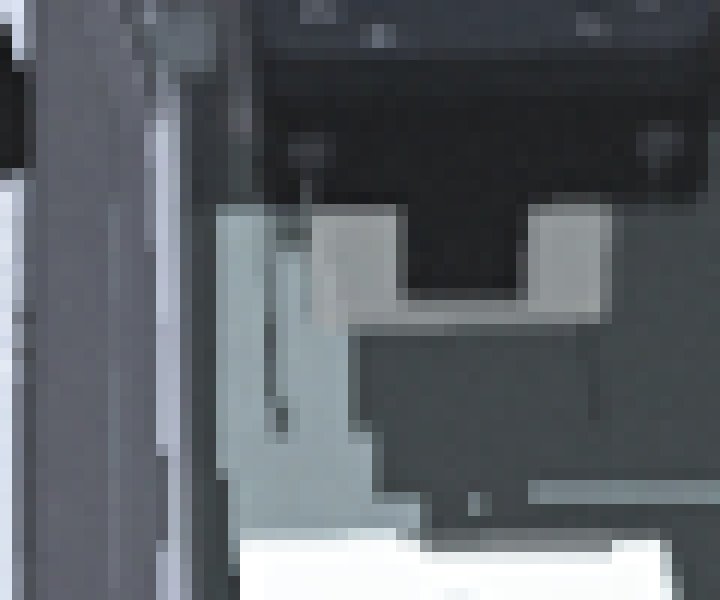

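drive_tool --deltas '[[[-3, 3, 0], 0, 45], [[-3, 3, 8], 0, 45], [[-3, 3, 16], 0, 45], [[-3, 3, 22], 0, 45], [[-3, 3, 26], 0, 45], [[-3, 3, 28], 0, 45], [[-3, 3, 28], 0, 45], [[-3, 3, 28], 0, 45]]'

```text
time_s: 16.35
tcp_pos: [0.5082, 0.03, 0.0408]
orientation: [0.007, 1.0, 0.0, -0.0]
wrist_force: [0.1, 0.2, -0.8]
finger_gap: 0.0535
```

```bash
python3 -c "
from tool import *
a=-.0145
world2tool([.5081,.1244-.095,.038],np.pi/2+a)"
```

```text
pos [508.2  30.   40.8] jaw axis deg 89.16 j6 -1.72 shift [ 0.1 -0.6  2.8] turn -0.0 gap 53.5 F [ 0.1  0.2 -0.8] t 16.35
```

drive_tool --deltas '[[[0, 0, 1.5], 0, 45], [[0, 0, 2.5], 0, 45], [[0, 0, 2.5], 0, 45], [[0, 0, 2.5], 0, 72], [[0, 0, 2.5], 0, 72], [[0, 0, 2.5], 0, 72], [[0, 0, 2.5], 0, 72], [[0, 0, -20], 0, 72], [[0, 0, -55], 0, 75], [[0, 0, -60], 0, 75], [[0, 0, -60], 0, 75]]'

```text
time_s: 17.27
tcp_pos: [0.51, 0.0298, 0.103]
orientation: [0.007, 1.0, -0.0, 0.003]
wrist_force: [0.2, -0.7, -0.8]
finger_gap: 0.0745
```

```bash
python3 -c "
from ov import *
from bf import *
from tool import *
world2tool([.490,-.3395,.09],np.radians(80))
for n in ('side','top'):
  c=snap(n,n+'13.png'); np.savez(f'c_{n}.npz',**{k:np.array(v) for k,v in c.items()})
  for k,x in (('round',(.491,-.339,0)),): print(n,k,fitb(c,k,x))
ovl('side',.508,.1268,-.0145,285,285,5,'ov5.png')"
```

```text
pos [510.   29.8 103. ] jaw axis deg 89.17 j6 -1.72 shift [  14.7 -369.5   13.2] turn 9.2 gap 74.5 F [ 0.2 -0.7 -0.8] t 17.27
side round ([455.5901, -211.2411, 0.0945], np.float64(3852.2), np.float64(4096.0))
top round ([489.6368, -338.4732, 0.0338], np.float64(27.9), np.float64(313.0))
```

View pics/ov5.png

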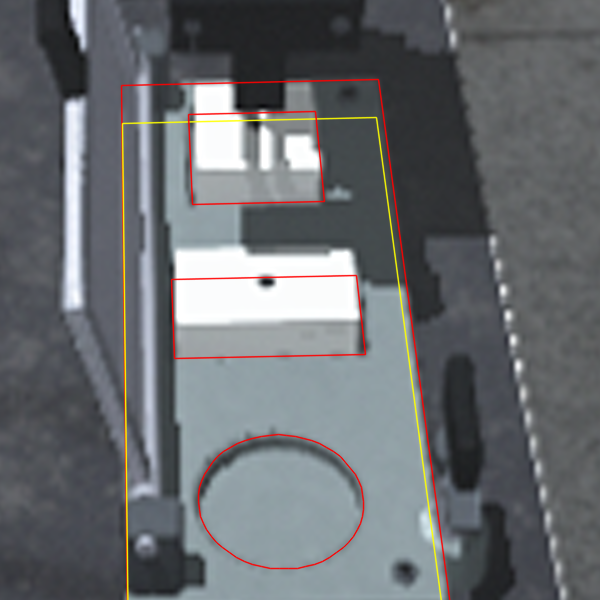

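View pics/top13.png

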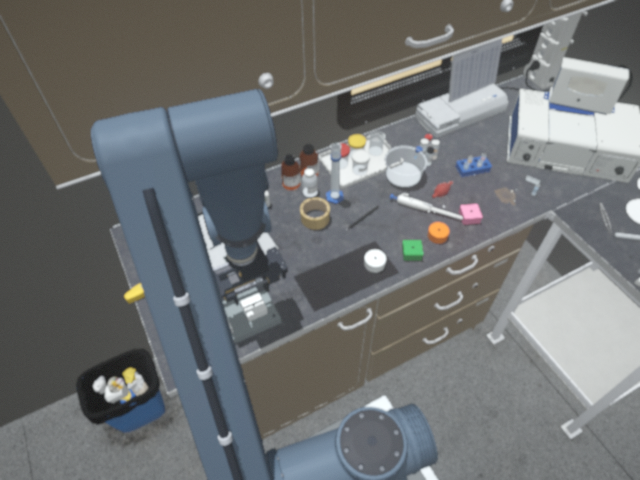

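drive_tool --deltas '[[[2, -40, 0], 0, 75], [[4, -80, 0], 0, 75], [[6, -120, 0], 0, 75], [[8, -160, 0], 0, 75], [[10, -200, 0], 0, 75], [[12, -240, 0], 0, 75], [[14, -280, 0], 0, 75], [[16, -320, 0], 0, 75], [[16, -355, 0], 0, 75], [[16, -369, 10], 0, 75], [[16, -369, 20], 0, 75], [[16, -369, 20], 0, 75]]'

```text
time_s: 18.37
tcp_pos: [0.4846, -0.3369, 0.0773]
orientation: [0.008, 1.0, 0.003, -0.003]
wrist_force: [-0.6, 1.4, -0.0]
finger_gap: 0.0752
```

```bash
python3 -c "
from ov import *
from tool import *
world2tool([.490,-.3400,.025],np.radians(89.2))
for n in ('side',):
  c=snap(n); np.savez(f'c_{n}.npz',**{k:np.array(v) for k,v in c.items()})
cv2.imwrite('pics/s14.png',cv2.resize(c['pixels'][150:390,270:430],None,fx=2.5,fy=2.5))"
```

```text
pos [ 484.6 -336.9   77.3] jaw axis deg 89.05 j6 -2.35 shift [-5.8 -3.4 52.3] turn -0.1 gap 75.2 F [-0.6  1.4 -0. ] t 18.37
```

View pics/s14.png

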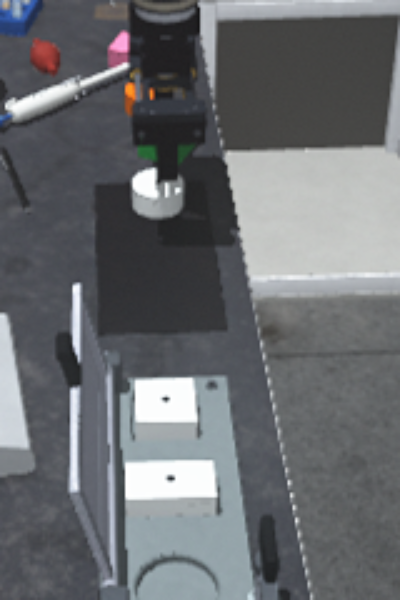

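drive_tool --deltas '[[[-4, -2, 12], 0, 78], [[-4, -2, 28], 0, 78], [[-4, -2, 44], 0, 78], [[-4, -2, 50], 0, 78], [[-4, -2, 50], 0, 78]]'

```text
time_s: 18.83
tcp_pos: [0.4902, -0.3382, 0.0291]
orientation: [0.006, 1.0, 0.002, -0.002]
wrist_force: [0.4, -0.1, 0.7]
finger_gap: 0.0779
```

```bash
python3 -c "
from tool import *
world2tool([.490,-.3400,.025],np.radians(89.2))"
```

```text
pos [ 490.2 -338.2   29.1] jaw axis deg 89.28 j6 -2.35 shift [ 0.2 -1.8  4.1] turn 0.1 gap 77.9 F [ 0.4 -0.1  0.7] t 18.83
```

drive_tool --deltas '[[[0, -1.5, 3], 0, 78], [[0, -1.5, 3], 0, 66], [[0, -1.5, 3], 0, 50], [[0, -1.5, 3], 0, 50], [[0, -1.5, 3], 0, 50], [[0, -1.5, 3], 0, 50], [[0, -1.5, 3], 0, 50], [[0, -1.5, -10], 0, 50], [[0, -1.5, -40], 0, 50], [[0, -1.5, -57], 0, 50], [[0, -1.5, -57], 0, 50], [[0, -1.5, -57], 0, 50]]'

```text
time_s: 19.83
tcp_pos: [0.4913, -0.3429, 0.0895]
orientation: [0.007, 1.0, -0.001, 0.001]
wrist_force: [-0.2, 0.2, -0.1]
finger_gap: 0.0592
```

```bash
python3 -c "
from tool import *
a=-.0145
world2tool([.508-.095*np.sin(a),.1244+.095,.09],np.pi/2+a)
c=snap('side'); cv2.imwrite('pics/s15.png',cv2.resize(c['pixels'][150:270,260:420],None,fx=5,fy=5))"
```

```text
pos [ 491.3 -342.9   89.5] jaw axis deg 89.16 j6 -2.35 shift [ -9.8 562.5  -1.7] turn -0.0 gap 59.2 F [-0.2  0.2 -0.1] t 19.83
```

View pics/s15.png

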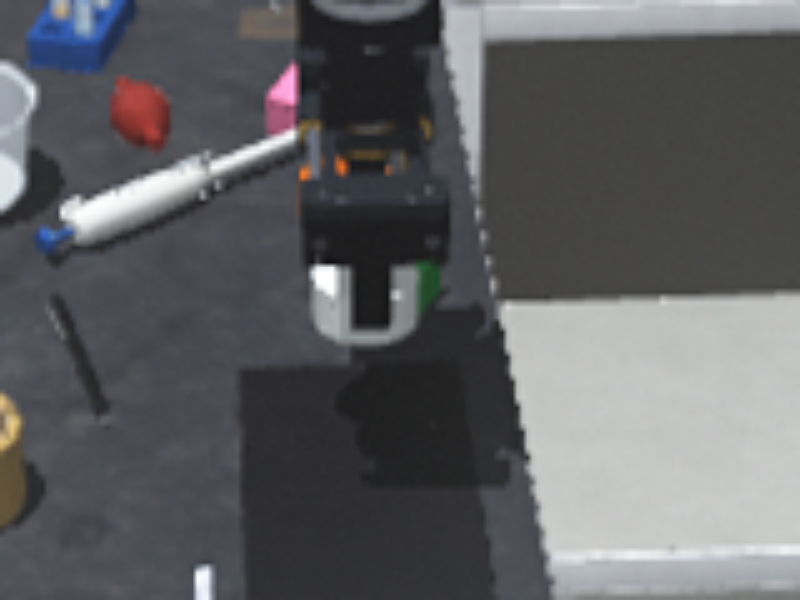

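drive_tool --deltas '[[[0, 38, -5], 0, 50], [[0, 76, -8], 0, 50], [[0, 116, -8], 0, 50], [[0, 157, -8], 0, 50], [[0, 198, -8], 0, 50], [[-2, 239, -8], 0, 50], [[-4, 280, -8], 0, 50], [[-5, 320, -8], 0, 50], [[-7, 360, -8], 0, 50], [[-9, 400, -8], 0, 50], [[-10, 440, -8], 0, 50], [[-10, 470, -8], 0, 50]]'

```text
time_s: 20.88
tcp_pos: [0.5064, 0.1304, 0.0947]
orientation: [0.007, 1.0, 0.0, -0.001]
wrist_force: [-0.2, 0.1, -0.9]
finger_gap: 0.0595
```

drive_tool --deltas '[[[0, 35, 0], 0, 50], [[0, 65, 0], 0, 50], [[0, 85, 0], 0, 50], [[0, 90, 5], 0, 50], [[0, 90, 20], 0, 50], [[0, 90, 30], 0, 50], [[0, 90, 30], 0, 50], [[0, 90, 30], 0, 50]]'

```text
time_s: 21.55
tcp_pos: [0.5079, 0.2163, 0.0646]
orientation: [0.008, 1.0, -0.0, -0.002]
wrist_force: [0.7, -0.4, -0.4]
finger_gap: 0.0592
```

```bash
python3 -c "
from tool import *
a=-.0145
world2tool([.508-.095*np.sin(a),.1244+.095,.037],np.pi/2+a)
c=snap('side','side16.png'); 
s=env.sense(); p=s['tcp_pos']
t=np.linspace(0,2*np.pi,60)
im=cv2.resize(c['pixels'][330:420,290:400],None,fx=7,fy=7,interpolation=cv2.INTER_NEAREST)
def circ(x,y,z,r,col):
  q=proj(c,np.stack([x+r*np.cos(t),y+.0024+r*np.sin(t),0*t+z],1)); q=np.round((q-[290,330]+.5)*7).astype(int); cv2.polylines(im,[q],True,col,1)
circ(p[0],p[1],p[2]-.024,.03,(0,255,0)); circ(.5094,.2194,.024,.032,(0,0,255))
cv2.imwrite('pics/s16.png',im)"
```

```text
pos [507.9 216.3  64.6] jaw axis deg 89.1 j6 -1.35 shift [-1.5  3.1 27.6] turn -0.1 gap 59.2 F [ 0.7 -0.4 -0.4] t 21.55
```

View pics/s16.png

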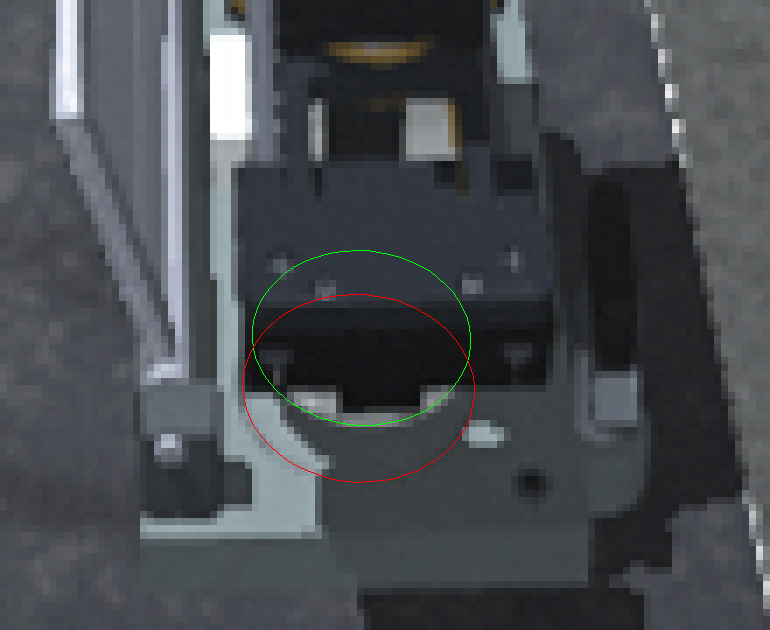

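```bash
python3 -c "
import cv2,numpy as np
im=cv2.imread('pics/side16.png').min(2)
print(np.arange(326,360)); 
for r in range(383,394): print(r,im[r,326:360])"
```

```text
[326 327 328 329 330 331 332 333 334 335 336 337 338 339 340 341 342 343
 344 345 346 347 348 349 350 351 352 353 354 355 356 357 358 359]
383 [18 20 18 66 34 17 18 20 18 19 20 20 21 22 19 20 19 20 20 20 22 20 20 20
 22 20 18 20 19 21 21 22 20 19]
384 [18 17 15 63 31 16 16 18 16 15 16 15 20 20 20 19 20 20 19 22 20 21 19 17
 18 15 13 16 16 17 18 15 17 16]
385 [27 28 26 31 22 52 56 55 46 46 47 50 26 15 19 20 21 21 18 21 19 20 19 18
 43 66 69 90 72 48 41 39 41 41]
386 [109 109 111  62  38  89 132 138 134 117 112 118  51  15  18  21  19  19
  19  19  19  18  19  15  80 121 125 125  93  67  60  56  61  62]
387 [154 153 156 123  69  79 128 160 176 153 145 151  64  13  16  17  15  18
  15  16  15  18  14  11  97 141 125  91  62  61  61  55  58  59]
388 [150 149 151 156  85  54  60 101 139 136 142 151  65  24  25  24  45  49
  47  49  49  47  50  51  96 112  84  61  59  59  60  55  59  59]
389 [145 146 149 155  84  56  57  56  77  92 111 126  98 107 109 109 117 118
 121 121 109  92  85  72  81  64  58  60  59  59  54  55  57  56]
390 [141 145 148 153 124  70  58  59  58  55  63  75  96 119 124 124 122 122
 123 121 108  89  79  62  58  58  59  60  59  57  48 101 112 114]
391 [134 146 151 151 157 126  70  57  60  59  59  57  55  56  61  64  65  64
  65  59  57  56  59  56  59  60  60  59  59  53  99 147 154 157]
392 [129 124 148 154 153 157 124  70  56  57  59  58  58  59  58  57  57  58
  58  60  59  60  59  59  58  60  60  59  55  50 106 148 153 155]
393 [143 118 131 149 150 150 152 121  69  55  58  59  60  58  59  60  59  59
  57  61  59  60  60  60  59  60  60  57  53  56  56 105 118 117]
```

drive_tool --deltas '[[[-2.9, 3, 0], 0, 50], [[-2.9, 3, 6], 0, 50], [[-2.9, 3, 13], 0, 50], [[-2.9, 3, 19], 0, 50], [[-2.9, 3, 23], 0, 50], [[-2.9, 3, 24.5], 0, 50], [[-2.9, 3, 24.5], 0, 50], [[-2.9, 3, 24.5], 0, 50]]'

```text
time_s: 22.27
tcp_pos: [0.512, 0.2204, 0.0414]
orientation: [0.007, 1.0, -0.0, -0.0]
wrist_force: [0.4, -0.5, -0.5]
finger_gap: 0.0597
```

```bash
python3 -c "
from tool import *
a=-.0145
world2tool([.511,.1244+.095,.038],np.pi/2+a)"
```

```text
pos [512.  220.4  41.4] jaw axis deg 89.16 j6 -1.35 shift [ 1.  -1.   3.4] turn -0.0 gap 59.7 F [ 0.4 -0.5 -0.5] t 22.27
```

drive_tool --deltas '[[[0.5, -0.5, 1.5], 0, 50], [[0.5, -0.5, 2.8], 0, 50], [[0.5, -0.5, 2.8], 0, 50], [[0.5, -0.5, 2.8], 0, 76], [[0.5, -0.5, 2.8], 0, 76], [[0.5, -0.5, 2.8], 0, 76], [[0.5, -0.5, 2.8], 0, 76], [[0.5, -0.5, -20], 0, 78], [[0.5, -0.5, -55], 0, 78], [[0.5, -0.5, -80], 0, 78], [[50, -0.5, -100], 0, 50], [[60, -0.5, -100], 0, 50]]'

```text
time_s: 23.27
tcp_pos: [0.4512, 0.2209, 0.1437]
orientation: [0.008, 1.0, 0.0, 0.001]
wrist_force: [-0.6, -0.3, -0.1]
finger_gap: 0.0711
```

```bash
python3 -c "
from ov import *
from tool import *
world2tool([.44,-.1,.2],np.radians(89.2))
for n in ('side','top'):
  c=snap(n,n+'17.png'); np.savez(f'c_{n}.npz',**{k:np.array(v) for k,v in c.items()})
ovl('side',.508,.1268,-.0145,285,285,5,'ov7.png')"
```

```text
pos [451.2 220.9 143.7] jaw axis deg 89.13 j6 -1.32 shift [   6.2 -321.   -56.6] turn -0.1 gap 71.1 F [-0.6 -0.3 -0.1] t 23.27
```

View pics/ov7.png

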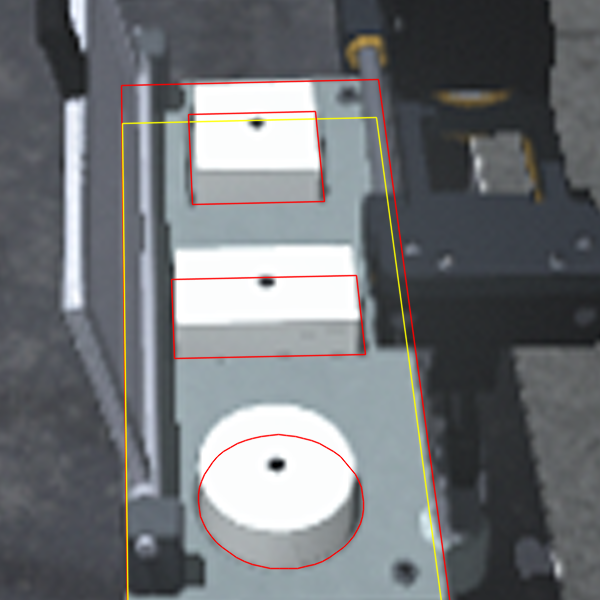

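View pics/top17.png

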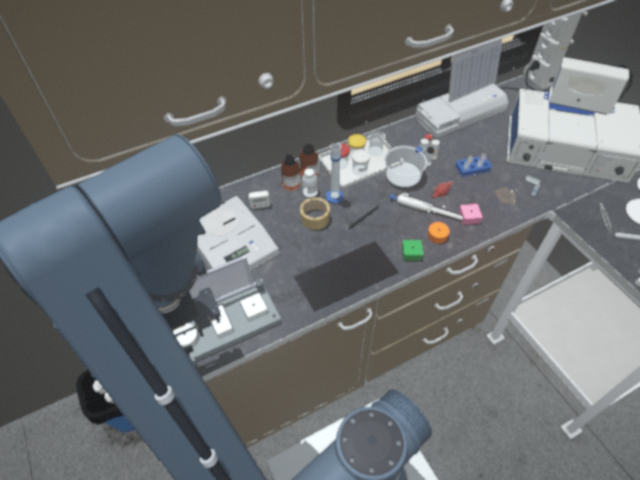

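```bash
python3 - <<'E'
from bf import *
c={k:v for k,v in np.load('c_side.npz').items()}
P,u,v=pts(c); g=c['pixels'][v,u].min(1)
for nm,x,y in (('round',.5096,.222),('oblong',.508,.127),('square',.5066,.032)):
    q=(np.hypot(P[:,0]-x,P[:,1]-y)<.022)&(P[:,2]>.03)&(g>220)
    A=np.c_[P[q,:2]-[x,y],np.ones(q.sum())]; s=np.linalg.lstsq(A,P[q,2],rcond=None)[0]
    print(nm,q.sum(),'z',np.median(P[q,2]).round(4),'tilt',np.round(s[:2],3)); print(fitb(c,nm,(x,y-.007,-.0145),.014))
q=(abs(P[:,0]-.46)<.006)&(P[:,1]<.1)&(P[:,1]>0); print('plate',np.median(P[q,2]))
E
```

```text
round 313 z 0.0428 tilt [-0.012 -0.001]
([511.3343, 221.7871, -0.0236], np.float64(22.7), np.float64(641.4))
oblong 237 z 0.0427 tilt [0.002 0.007]
([508.5189, 127.4273, -0.0444], np.float64(37.9), np.float64(560.4))
square 206 z 0.0425 tilt [-0.004  0.015]
([506.5199, 33.2141, -0.0474], np.float64(21.0), np.float64(433.2))
plate 0.02259956253886153
```

```bash
python3 -c "
from tool import *
world2tool([.48,.1235,.178],np.pi/2-.0145)"
```

```text
pos [447.4 220.6 142.2] jaw axis deg 89.23 j6 -1.32 shift [-33.7 -96.7 -35.9] turn 0.1 gap 64.0 F [ 0.1 -0.1 -0.6] t 23.37
```

drive_tool --deltas '[[[0, -20, -35], 0, 45], [[-15, -60, -36], 0, 45], [[-33, -96.7, -36], 0, 45], [[-33, -96.7, -36], 0, 45], [[-33, -96.7, -36], 0, 45], [[-33, -96.7, -36], 0, 45]]'

```text
time_s: 23.87
tcp_pos: [0.4836, 0.1233, 0.177]
orientation: [0.008, 1.0, 0.0, -0.001]
wrist_force: [0.2, -0.0, -0.2]
finger_gap: 0.0453
```

```bash
python3 -c "
from tool import *
world2tool([.593,.1232,.176],np.pi/2-.0145)
c=snap('side'); P,u,v=pts(c); g=c['pixels'][v,u].max(1)
q=(P[:,0]>.56)&(P[:,0]<.64)&(P[:,1]>.09)&(P[:,1]<.17)&(P[:,2]>.1)&(P[:,2]<.22)
d=q&(g<70); print('tab',d.sum(),P[d].min(0).round(3),P[d].max(0).round(3),np.median(P[d],0).round(3))
"
```

```text
pos [483.6 123.3 177. ] jaw axis deg 89.07 j6 -1.53 shift [-109.4    1.6    0.8] turn -0.1 gap 45.3 F [ 0.2 -0.  -0.2] t 23.87
tab 150 [0.579 0.105 0.149] [0.598 0.138 0.196] [0.589 0.133 0.183]
```

drive_tool --deltas '[[[-35, 0.5, 0], 0, 45], [[-70, 1, 0], 0, 45], [[-95, 1.3, 0], 0, 45], [[-107, 1.5, 0], 0, 45], [[-107, 1.5, 0], 0, 45], [[-107, 1.5, 0], 0, 45], [[-107, 1.5, 0], 0, 30], [[-107, 1.5, 0], 0, 10], [[-107, 1.5, 0], 0, 10], [[-107, 1.5, 0], 0, 10], [[-107, 1.5, 0], 0, 10], [[-107, 1.5, 0], 0, 10]]'

```text
time_s: 24.92
tcp_pos: [0.5898, 0.1231, 0.1777]
orientation: [0.007, 1.0, -0.0, -0.001]
wrist_force: [-3.2, -2.6, 1.6]
finger_gap: 0.0242
```

```bash
python3 -c "
from tool import *
world2tool([.593,.1232,.176],np.pi/2-.0145)
c=snap('side'); cv2.imwrite('pics/s18.png',cv2.resize(c['pixels'][200:420,240:460],None,fx=2.7,fy=2.7))
"
```

```text
pos [589.8 123.1 177.7] jaw axis deg 89.16 j6 -1.53 shift [-3.2  0.1  1.7] turn -0.0 gap 24.2 F [-3.2 -2.6  1.6] t 24.92
```

View pics/s18.png

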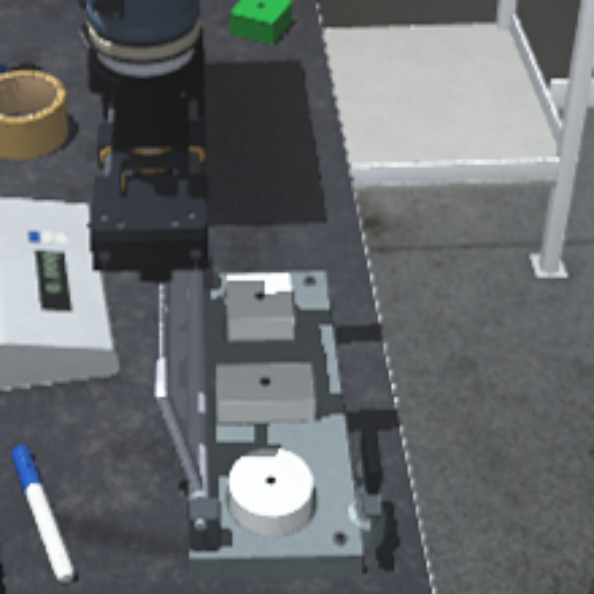

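drive_tool --deltas '[[[8, 0, -1.5], 0, 10], [[17.6, 0, -2.4], 0, 10], [[36.1, 0, -2.4], 0, 10], [[54.4, 0, 0.1], 0, 10], [[72.2, 0, 5.2], 0, 10], [[89.1, 0, 12.8], 0, 10], [[104.7, 0, 22.6], 0, 10], [[118.9, 0, 34.4], 0, 10], [[131.3, 0, 48.2], 0, 10], [[131.3, 0, 48.2], 0, 10], [[131.3, 0, 48.2], 0, 10]]'

```text
time_s: 25.88
tcp_pos: [0.4574, 0.1252, 0.1294]
orientation: [0.007, 1.0, -0.0, -0.002]
wrist_force: [-2.6, -3.9, 1.5]
finger_gap: 0.023
```

```bash
python3 -c "
from tool import *
world2tool([.4305,.125,.048],np.pi/2-.0145)
c=snap('side'); cv2.imwrite('pics/s19.png',cv2.resize(c['pixels'][200:420,240:460],None,fx=2.7,fy=2.7))
"
```

```text
pos [457.4 125.2 129.4] jaw axis deg 89.18 j6 -1.52 shift [26.5 -0.5 81.5] turn 0.0 gap 23.0 F [-2.6 -3.9  1.5] t 25.88
```

View pics/s19.png

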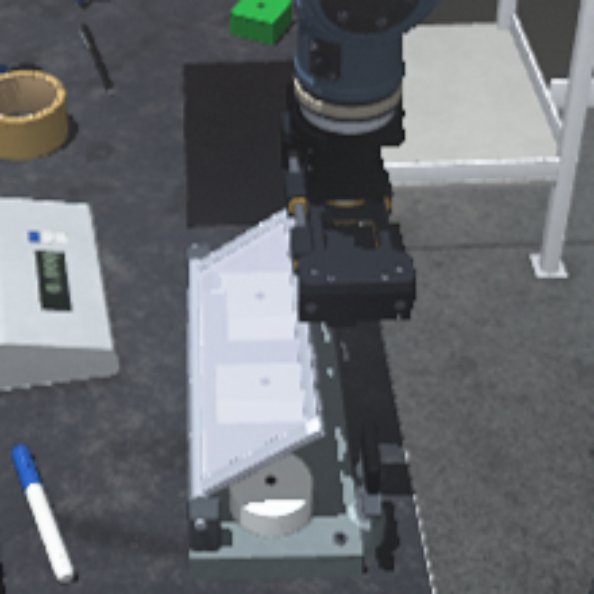

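drive_tool --deltas '[[[10.3, 0, 15.3], 0, 10], [[18.4, 0, 31.9], 0, 10], [[24.1, 0, 49.5], 0, 10], [[27.3, 0, 67.7], 0, 10], [[28, 0, 78], 0, 10], [[28, 0, 82], 0, 10], [[28, 0, 82], 0, 10], [[28, 0, 82], 0, 10]]'

```text
time_s: 26.6
tcp_pos: [0.4313, 0.1256, 0.0484]
orientation: [0.007, 1.0, -0.0, -0.0]
wrist_force: [-2.6, -5.8, 6.6]
finger_gap: 0.0237
```

```bash
python3 -c "
from tool import *
world2tool([.4305,.125,.048],np.pi/2-.0145)
c=snap('side'); cv2.imwrite('pics/s20.png',cv2.resize(c['pixels'][200:420,240:460],None,fx=2.7,fy=2.7))
P,u,v=pts(c); g=c['pixels'][v,u].min(1)
for y in (.05,.1,.15,.2):
  for x in (.475,.5,.54):
    q=(abs(P[:,0]-x)<.005)&(abs(P[:,1]-y)<.01); print(y,x,np.median(P[q,2]).round(4))
"
```

```text
pos [431.3 125.6  48.4] jaw axis deg 89.17 j6 -1.52 shift [ 0.8 -0.6  0.4] turn -0.0 gap 23.7 F [-2.6 -5.8  6.6] t 26.6
0.05 0.475 0.057
0.05 0.5 0.0572
0.05 0.54 0.0573
0.1 0.475 0.0571
0.1 0.5 0.0571
0.1 0.54 0.0571
0.15 0.475 0.0577
0.15 0.5 0.0574
0.15 0.54 0.0571
0.2 0.475 0.0571
0.2 0.5 0.0568
0.2 0.54 0.0572
```

View pics/s20.png

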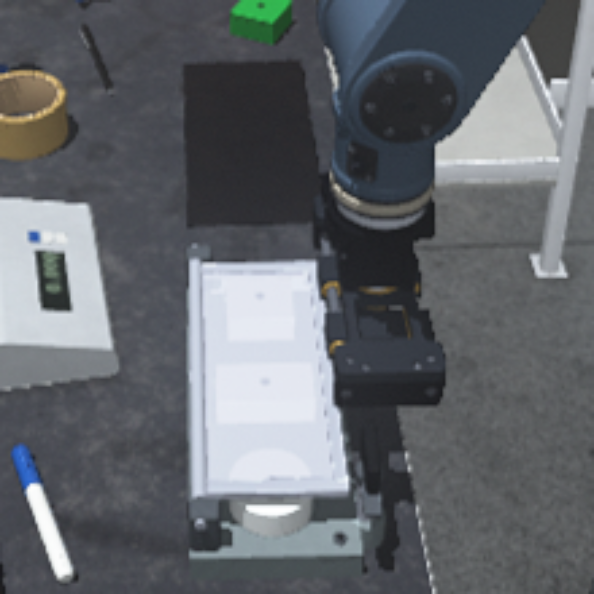

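drive_tool --deltas '[[[0, 0, 0], 0, 50], [[0, 0, 0], 0, 50], [[0, 0, 0], 0, 50], [[0, 0, 0], 0, 50], [[0, 0, -30], 0, 50], [[0, 0, -70], 0, 50], [[0, 0, -110], 0, 50], [[0, -40, -110], 0, 50], [[0, -80, -110], 7, 50], [[0, -100, -110], 14, 50]]'

```text
time_s: 27.48
tcp_pos: [0.4309, 0.0239, 0.1585]
orientation: [0.132, 0.991, -0.0, 0.002]
wrist_force: [0.1, 0.5, -0.7]
finger_gap: 0.0502
```

```bash
python3 -c "
from fit import *
from tool import *
for n in ('side','top'):
  c=snap(n); np.savez(f'c_{n}.npz',**{k:np.array(v) for k,v in c.items()})
  P,u,v=pts(c); g=c['pixels'][v,u].max(1)
  q=(P[:,0]>.4)&(P[:,0]<.49)&(P[:,1]>.19)&(P[:,1]<.28)&(P[:,2]>.066)&(P[:,2]<.11)
  print(n,q.sum(),rect(P[q]),P[q].min(0).round(3),P[q].max(0).round(3))
  t=q&(P[:,2]>P[q][:,2].max()-.005); print(t.sum(),rect(P[t]),P[t].mean(0).round(4))
  if n=='side': cv2.imwrite('pics/s21.png',cv2.resize(c['pixels'][270:420,290:430],None,fx=4,fy=4))
"
```

```text
side 229 (array([444.9, 245.3]), array([56. , 18.8]), 89.2) [0.435 0.217 0.066] [0.454 0.273 0.099]
64 (array([444.9, 238.7]), array([42.5,  8.3]), 86.6) [0.4448 0.238  0.0952]Traceback (most recent call last):
  File "<string>", line 8, in <module>
    print(n,q.sum(),rect(P[q]),P[q].min(0).round(3),P[q].max(0).round(3))
                               ~~~~~~~~^^^
    return umr_minimum(a, axis, None, out, keepdims, initial, where)
ValueError: zero-size array to reduction operation minimum which has no identity
```

View pics/s21.png

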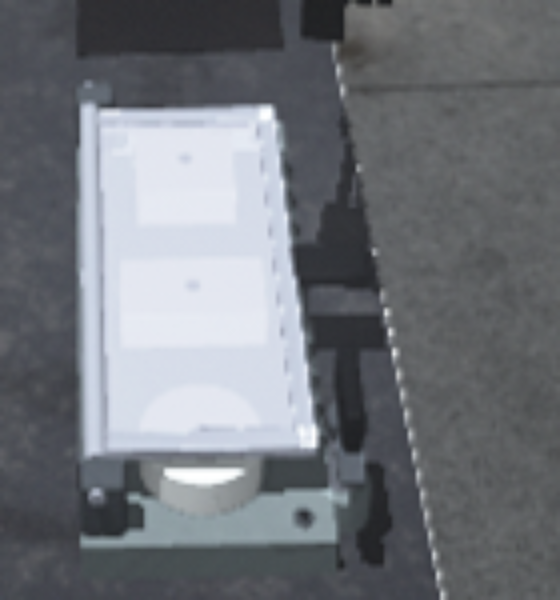

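```bash
python3 -c "
from tool import *
world2tool([.4445,.2363,.158],np.radians(-3.4))"
```

```text
pos [430.7  23.7 157.8] jaw axis deg 74.86 j6 -1.51 shift [ 42.2 208.8  -0.3] turn 78.3 gap 50.0 F [-0.   0.5 -1. ] t 27.58
```

drive_tool --deltas '[[[4, 18, 0], 7, 50], [[8, 38, 0], 14, 50], [[12, 58, 0], 21, 50], [[16, 78, 0], 28, 50], [[20, 98, 0], 35, 50], [[24, 118, 0], 42, 50], [[28, 138, 0], 49, 50], [[32, 158, 0], 56, 50], [[36, 180, 0], 63, 50], [[42, 205, 0], 70, 50], [[42.2, 208.8, 0], 77, 50], [[42.2, 208.8, 0], 78.3, 50]]'

```text
time_s: 28.58
tcp_pos: [0.4419, 0.2412, 0.1571]
orientation: [0.725, 0.688, 0.0, -0.0]
wrist_force: [-0.1, -0.9, -0.0]
finger_gap: 0.0499
```

drive_tool --deltas '[[[0, 0, 10], 0, 50], [[0, 0, 20], 0, 50], [[0, 0, 20], 0, 50]]'

```text
time_s: 28.83
tcp_pos: [0.4406, 0.2381, 0.1355]
orientation: [0.725, 0.688, -0.002, -0.001]
wrist_force: [-0.6, -0.1, 0.3]
finger_gap: 0.0498
```

```bash
python3 -c "
from tool import *
world2tool([.4445,.2363,.082],np.radians(-3.4))
c=snap('side'); cv2.imwrite('pics/s22.png',cv2.resize(c['pixels'][270:420,290:430],None,fx=4,fy=4))"
```

```text
pos [440.6 238.1 135.5] jaw axis deg -3.01 j6 0.32 shift [-1.5  4.2 53.5] turn 0.4 gap 49.8 F [-0.6 -0.1  0.3] t 28.83
```

View pics/s22.png

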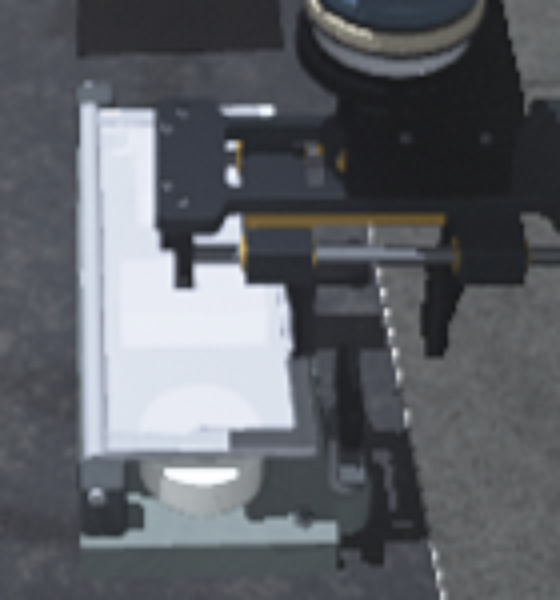

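drive_tool --deltas '[[[-1.2, 4, 15], 0, 45], [[-1.2, 4, 32], 0, 45], [[-1.2, 4, 48], 0, 45], [[-1.2, 4, 52], 0, 45], [[-1.2, 4, 52], 0, 45]]'

```text
time_s: 29.3
tcp_pos: [0.4456, 0.2366, 0.0845]
orientation: [0.726, 0.688, -0.001, -0.001]
wrist_force: [-0.5, 0.0, 0.1]
finger_gap: 0.045
```

```bash
python3 -c "
from tool import *
world2tool([.4445,.2363,.082],np.radians(-3.4))
c=snap('side'); cv2.imwrite('pics/s23.png',cv2.resize(c['pixels'][270:420,290:430],None,fx=4,fy=4))"
```

```text
pos [445.6 236.6  84.5] jaw axis deg -3.13 j6 0.32 shift [-0.3 -1.1  2.5] turn 0.3 gap 45.0 F [-0.5  0.   0.1] t 29.3
```

View pics/s23.png

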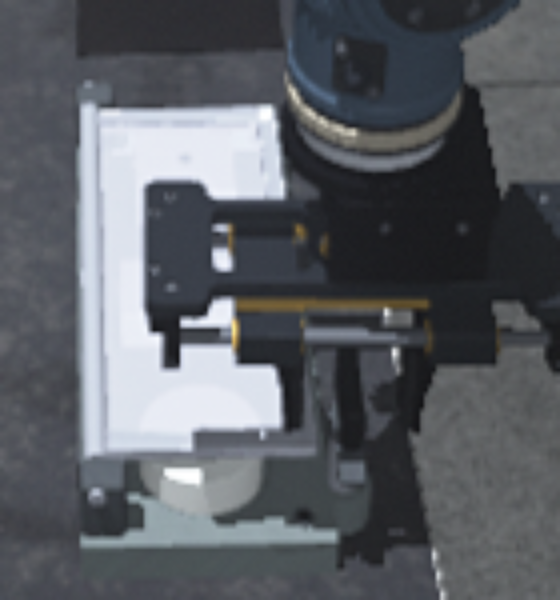

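drive_tool --deltas '[[[0, -0.5, 1], 0, 25], [[0, -0.5, 1], 0, 5], [[0, -0.5, 1], 0, 0], [[0, -0.5, 1], 0, 0], [[0, -0.5, 1], 0, 0], [[0, -0.5, 1], 0, 0], [[0, -0.5, 1], 0, 0]]'

```text
time_s: 29.93
tcp_pos: [0.4462, 0.2372, 0.0846]
orientation: [0.726, 0.688, 0.0, 0.0]
wrist_force: [0.5, -0.0, 0.9]
finger_gap: 0.0095
```

drive_tool --deltas '[[[0, 0, 0], 7, 0], [[0, 0, 0], 14, 0], [[0, 0, 0], 21, 0], [[0, 0, 0], 28, 0], [[0, 0, 0], 35, 0], [[0, 0, 0], 35, 0]]'

```text
time_s: 30.43
tcp_pos: [0.4473, 0.2369, 0.0846]
orientation: [0.9, 0.437, 0.001, 0.001]
wrist_force: [1.7, -3.7, 1.1]
finger_gap: 0.0097
```

```bash
python3 -c "
from tool import *
world2tool([.4445,.2363,.082],np.radians(-3.4));st()
c=snap('side'); cv2.imwrite('pics/s24.png',cv2.resize(c['pixels'][270:420,290:430],None,fx=4,fy=4))"
```

```text
pos [447.3 236.9  84.6] jaw axis deg -38.23 j6 0.93 shift [-2.2 -1.8  2.6] turn -34.8 gap 9.7 F [ 1.7 -3.7  1.1] t 30.43
{'time_s': 30.4333, 'joints': [0.2665, 0.6105, 1.8551, -0.0015, 0.6738, 0.9349], 'dq': [-0.0023, -0.0005, -0.0007, 0.0023, -0.0003, -0.1635], 'joint_torque': [1.8829, -38.218, -7.6021, 0.6427, 0.3901, 0.6731], 'tcp_pos': [0.4473, 0.2369, 0.0846], 'orientation': [0.8997, 0.4366, 0.0011, 0.0007], 'wrist_force': [1.7351, -3.7405, 1.1025], 'moment': [-0.5855, -0.304, 0.0505], 'finger_gap': 0.0097}
```

View pics/s24.png

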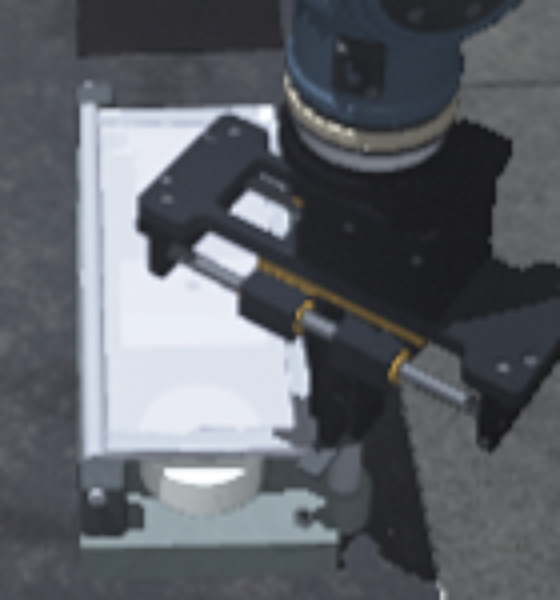

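drive_tool --deltas '[[[0, 0, 0], 7, 0], [[0, 0, 0], 14, 0], [[0, 0, 0], 21, 0], [[0, 0, 0], 28, 0], [[0, 0, 0], 35, 0], [[0, 0, 0], 42, 0], [[0, 0, 0], 48, 0], [[0, 0, 0], 53, 0], [[0, 0, 0], 53, 0], [[0, 0, 0], 53, 0]]'

```text
time_s: 31.32
tcp_pos: [0.4479, 0.2355, 0.0846]
orientation: [1.0, -0.007, 0.002, 0.001]
wrist_force: [4.5, -9.6, -0.7]
finger_gap: 0.0099
```

```bash
python3 -c "
from tool import *
world2tool([.4445,.2363,.082],np.radians(-90));s=env.sense();print(s['moment'])
c=snap('side'); cv2.imwrite('pics/s25.png',cv2.resize(c['pixels'][270:420,290:430],None,fx=4,fy=4))"
```

```text
pos [447.9 235.5  84.6] jaw axis deg -90.84 j6 1.85 shift [-3.4 -0.8  2.6] turn -0.8 gap 9.9 F [ 4.5 -9.6 -0.7] t 31.32
[-1.70078716 -0.62019692 -0.05008089]
```

View pics/s25.png

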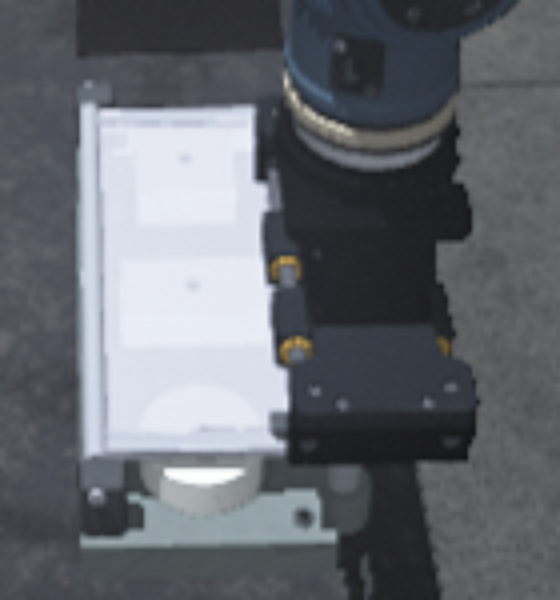

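drive_tool --deltas '[[[0, 0, 0], 0, 40], [[0, 0, 0], 0, 40], [[0, 0, 0], 0, 40], [[0, 0, 0], 0, 40], [[0, 0, -30], 0, 40], [[0, 0, -70], 0, 40], [[0, 0, -110], 0, 40], [[0, -35, -110], 0, 40], [[0, -70, -110], 0, 40], [[0, -100, -110], 0, 40], [[0, -100, -110], 0, 40], [[0, -100, -110], 0, 40]]'

```text
time_s: 32.37
tcp_pos: [0.447, 0.3385, 0.1941]
orientation: [1.0, -0.008, -0.0, 0.0]
wrist_force: [-0.4, 0.1, -0.3]
finger_gap: 0.0401
```

```bash
python3 -c "
from fit import *
from tool import *
world2tool([.4445,.2363,.082],np.radians(-90))
c=snap('side','side26.png'); cv2.imwrite('pics/s26.png',cv2.resize(c['pixels'][270:420,290:430],None,fx=4,fy=4))
P,u,v=pts(c); g=c['pixels'][v,u].max(1)
q=(P[:,0]>.4)&(P[:,0]<.49)&(P[:,1]>.19)&(P[:,1]<.28)&(P[:,2]>.088)&(P[:,2]<.11)
print(q.sum(),rect(P[q]))
for y in (.05,.1,.15):
  for x in (.475,.54):
    q=(abs(P[:,0]-x)<.005)&(abs(P[:,1]-y)<.01); print(y,x,np.median(P[q,2]).round(4))
"
```

```text
pos [447.  338.5 194.1] jaw axis deg -90.91 j6 2.04 shift [ -0.9 102.2 112.2] turn -0.9 gap 40.1 F [-0.4  0.1 -0.3] t 32.37
22 (array([462.5, 237.9]), array([7.6, 8.8]), 61.5)
0.05 0.475 0.0568
0.05 0.54 0.0572
0.1 0.475 0.0569
0.1 0.54 0.0576
0.15 0.475 0.0567
0.15 0.54 0.057
```

View pics/s26.png

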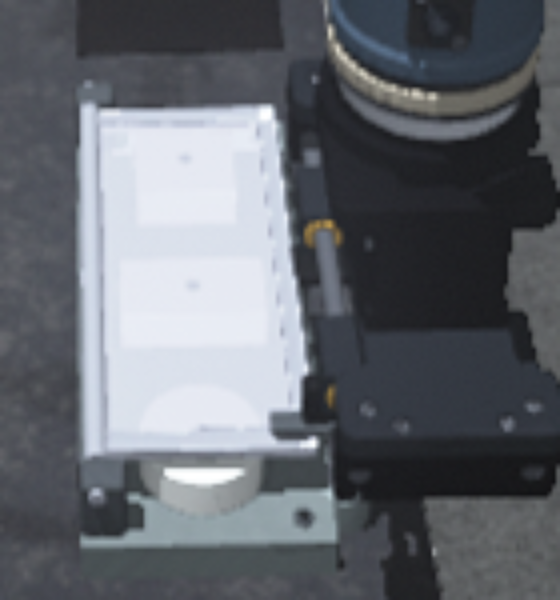

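View pics/side26.png

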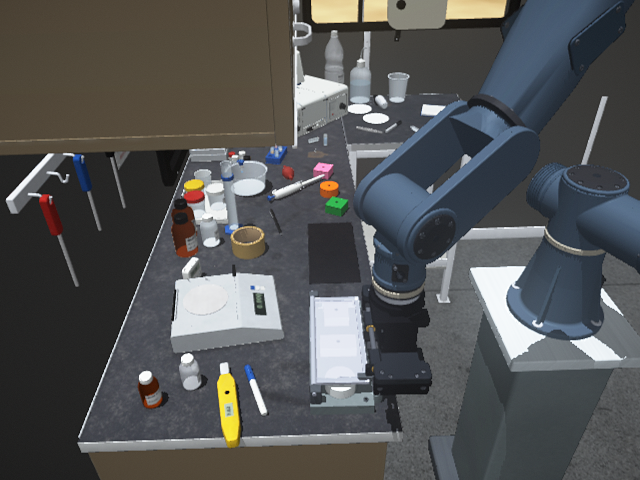

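drive_tool --deltas '[[[0, 30, -20], 0, 40], [[0, 70, -20], 0, 40], [[0, 110, -20], 0, 40], [[0, 150, -20], 0, 40], [[0, 190, -20], 0, 40], [[0, 230, -20], 0, 40], [[0, 270, -20], 0, 40], [[0, 310, -20], 0, 40], [[0, 350, -20], 0, 40], [[0, 380, -20], 0, 40], [[0, 380, -20], 0, 40], [[0, 380, -20], 0, 40]]'

```text
time_s: 33.42
tcp_pos: [0.4393, -0.0448, 0.2141]
orientation: [1.0, -0.013, -0.001, -0.0]
wrist_force: [-0.6, 0.4, 0.3]
finger_gap: 0.0404
```

```bash
python3 -c "
from fit import *
from tool import *
world2tool([.4445,.2363,.082],np.radians(-90))
c=snap('side','side27.png'); cv2.imwrite('pics/s27.png',cv2.resize(c['pixels'][270:420,290:430],None,fx=4,fy=4))
P,u,v=pts(c); g=c['pixels'][v,u].max(1)
q=(P[:,0]>.4)&(P[:,0]<.49)&(P[:,1]>.19)&(P[:,1]<.28)&(P[:,2]>.09)&(P[:,2]<.11)
print(q.sum(),rect(P[q]))
"
```

```text
pos [439.3 -44.8 214.1] jaw axis deg -91.44 j6 1.24 shift [  -1.7 -281.   132.3] turn -1.4 gap 40.4 F [-0.6  0.4  0.3] t 33.42
124 (array([445.3, 238.2]), array([42.8, 11.8]), 1.4)
```

View pics/s27.png

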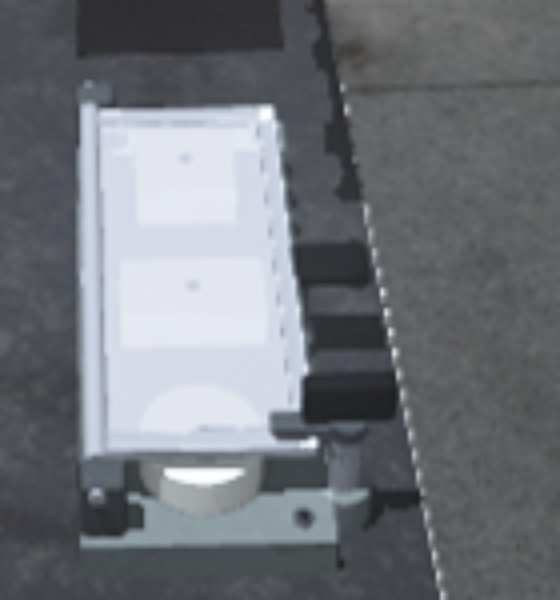

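The latch bar now points across the guard (about 1.4°) with the tongue over the guard's edge. The guard is flat, the three blanks show under it, and the hand is clear. I'm handing in.

```bash
python3 -c "
from h import *
print(env.close_job())"
```

```text
the job is handed in; nothing more can be done
None
```

I opened the guard until it stayed open by itself and put the oblong, square and round blanks into their cavities. I then swung the guard shut and turned the latch clockwise to its stop. The job is handed in; it gave no verdict. Robot time was about 33 s of the 210 s allowed.

My last checks:
- **Blanks:** before the guard came down, all three tops measured about 20 mm above the plate. Their tilt was about 0.015 rad or less. Two of the outline fits I used to cross-check position were weak. They put the round and square about 2 mm off centre, the others within 1 mm, all inside the 5 mm limit. After shutting, I could only confirm by eye that the blanks show in place through the guard.
- **Guard:** its surface measured level at about 57 mm after I turned the latch, which matches fully shut.
- **Latch:** the tool angle at the end of the turn gave about 1.57 rad. The final picture gave about 1.53 rad; the two differ slightly, but both are above 1.3.
- **Bystanders:** the tape, marker and pen look unmoved in the pictures; I did not re-measure their positions.
- **Robot:** the hand was clear of everything at hand-in.

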